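# Put the impact sockets back into the fitting holes of the slanted rack

## Robot

A 7-joint arm with a two-finger parallel gripper is mounted at the origin on the work surface; the furniture and walls round the work are solid. World frame = base frame: x ahead of the robot, y to its left, z up, the work surface at z = 0. Lengths are in m, angles in rad, forces in N, time in s.
With the tool pointing down it reaches from about 0.4 to 0.85 m from the base axis. Payload 10.4 kg.
Tool frame: the origin (TCP) lies on the centre line of the jaws, within the pads' length; the fingertips stand r.tip_extent ahead of it and the grasp point (between the pads) lies 3 mm ahead of it (r.tip_extent is the distance from the TCP to the fingertips, in m); z points along the fingers, y is the direction in which the jaws open and shut (so a half turn about z gives the same grasp; the last joint's range is limited). The gripper opens to 87 mm and grips with 3 to 60 N. Pads are 19 mm wide; open, the fingers measure 117 mm over their backs; the gripper's body (75 mm by 190 mm) begins 51 mm behind the grasp point.
Start: joints at [1.08, 0.332, -0.065, 1.46, 0.022, 1.35, -0.088], TCP at [0.282, -0.558, 0.245] pointing down, gripper open.
Joint ranges: [-2.6, 2.6], [-0.5, 2.12], [-1.47, 1.34], [0.16, 2.42], [-1.27, 4.41], [0.06, 2.06], [-2.6, 2.6]. Speed limits (rad/s): [2.22, 2.22, 2.79, 2.79, 3.14, 3.14, 3.14].

## Interface

Orientations are given as a unit quaternion [x, y, z, w].
In Python, from bench import r gives the robot as it stands. The module is installed in compiled form; this text tells all that it offers.
- The arm moves only by the shell command python3 -m jog 'ROWS' [FORCE]. ROWS is JSON, a list of rows, each a list of 5 numbers: the shift along the tool's x, y, z in cm, then the turn about the tool's z in rad, then the closure, from 0 (fully open) to 1 (shut). A call has exactly 10 rows; each row shifts and turns the pose as measured when the row begins, along the tool's axes as they then stand; what a row does not reach is not made up. A row lasts 1/10 s, in which the tool goes at most 50 mm and 8.59 degrees, less where a joint would pass 70% of its speed; a pose out of reach is approached as far as the arm can. A call with a gripper value outside its range is refused whole. The fingers move at their own pace and stop on an object; FORCE is the grip in N (left out, the last holds). Time passes only in rows, so rows that do not move let the fingers close, or fill a call up. It gives the time, the measured TCP pose, the force and the opening at its end, in the units of the state.
- r.read_state(): the state, without advancing time (a new reading comes with each control period).
- r.camera(name): name is "side" or "top" or "wrist"; returns a dict with "pixels" (480x640x3 uint8, red, green, blue), "fx", "fy", "cx", "cy" (pixels), "camera_from_world" (4x4, takes a point from world to camera coordinates). Camera axes: x right, y up, looking along -z (the intrinsics and any distortion apply to the point x, -y, -z); pixel columns grow to the right and rows downward; lengths in m; the calibration is good to about 2 mm. A picture is of the moment at which its call begins. There is no depth.
- r.close_job(): hands the job in, once; it reports no verdict.
The state is a dict: "time": time; "joint_positions": joint angles; "joint_vel": joint speeds; "joint_torque": joint torques, N m; "ee_pos": TCP position; "eef_rot": TCP orientation; "ft_force": force on the tool from outside, world axes, zero at the start; "torque": the same for the moment, N m; "width": finger opening in m.
Only numpy, scipy, OpenCV 4.12 (cv2) and the standard library are available. Lean on these libraries where they do the work, as an engineer would, in place of code of your own. Each camera call takes 0.05 s, during which the arm holds its last target. There are 200 camera calls.

## Task

The socket rack was filled carelessly: the blue and the red socket are standing in the two biggest holes, and the green one was left on the bench. Put each of the three into the hole of the graded row that fits its diameter, hexagon up and fully home, and let go. The yellow one is right as it is and the largest hole stays empty; don't knock anything over or push the other things on the bench about.

Things in the scene. Friction and masses are not known exactly. Their poses are not given: they have to be found in the camera images.
- rack: wooden socket rack screwed to the bench, 128 x 250 mm; origin at the centre of its underside, front towards -x, five holes in a row at y = -92, -54, -12, 34, 84 mm (smallest first). Its drilled face looks up and to the front, 25 degrees from level: 80 mm up the slope with the holes half-way, mouths 80 mm above the bench, front edge 63 mm, back edge 96 mm.
- socket_22_mid (a point): centre (half-way up) of the loose impact socket with the yellow sleeve: round, 22 mm in diameter, 90 mm long, hexagon opening at its +z end, drive end at -z, tapered by 3 mm all round over the last 9 mm; z is its axis. It already stands where it belongs, in the smallest hole, and stays there
- socket_26_mid (a point): centre (half-way up) of the loose impact socket with the blue sleeve: round, 26 mm in diameter, 90 mm long, hexagon opening at its +z end, drive end at -z, tapered by 3 mm all round over the last 9 mm; z is its axis. Starts loosely in one of the rack's two largest holes (which one varies): on the floor and against the lower wall, its axis leaning up to 9 degrees from the hole's. 0.13 to 0.25 kg
- socket_30_mid (a point): centre (half-way up) of the loose impact socket with the red sleeve: round, 30 mm in diameter, 90 mm long, hexagon opening at its +z end, drive end at -z, tapered by 3 mm all round over the last 9 mm; z is its axis. Starts loosely in one of the rack's two largest holes (which one varies): on the floor and against the lower wall, its axis leaning up to 9 degrees from the hole's. 0.16 to 0.32 kg
- socket_34_mid (a point): centre (half-way up) of the loose impact socket with the green sleeve: round, 34 mm in diameter, 90 mm long, hexagon opening at its +z end, drive end at -z, tapered by 3 mm all round over the last 9 mm; z is its axis. At the start it stands upright on the bench, right of the blue drawer cabinet, among other things. 0.20 to 0.39 kg
- hole_22 (a point): mouth centre of the rack's hole for the 22 mm socket (first, smallest): bore 25 mm, 45 mm deep, flat floor, 2 mm chamfer. z points out along the hole's axis, leaning 25 degrees from vertical to the rack's front; y along the row to its large end, x up the slope. A socket fully home has its centre at this point. Taken by the yellow socket
- hole_26 (a point): mouth centre of the rack's hole for the 26 mm socket (second): bore 29 mm, 45 mm deep, flat floor, 2 mm chamfer. z points out along the hole's axis, leaning 25 degrees from vertical to the rack's front; y along the row to its large end, x up the slope. A socket fully home has its centre at this point. 
- hole_30 (a point): mouth centre of the rack's hole for the 30 mm socket (third): bore 33 mm, 45 mm deep, flat floor, 2 mm chamfer. z points out along the hole's axis, leaning 25 degrees from vertical to the rack's front; y along the row to its large end, x up the slope. A socket fully home has its centre at this point. 
- hole_34 (a point): mouth centre of the rack's hole for the 34 mm socket (fourth): bore 37 mm, 45 mm deep, flat floor, 2 mm chamfer. z points out along the hole's axis, leaning 25 degrees from vertical to the rack's front; y along the row to its large end, x up the slope. A socket fully home has its centre at this point. 
- hole_38 (a point): mouth centre of the rack's hole for the 38 mm socket (fifth, largest): bore 41 mm, 45 mm deep, flat floor, 2 mm chamfer. z points out along the hole's axis, leaning 25 degrees from vertical to the rack's front; y along the row to its large end, x up the slope. A socket fully home has its centre at this point. Its own socket, 38 mm, is away on a job, so it is empty in the end
- parts_cabinet: fixed blue small-parts cabinet between the rack and the green socket, 185x330x165 mm (x, y, z), origin at the centre of its underside: carry things over it. The crumpled paper beside it is soft litter that gives way
- glue: bystander, loose: white glue bottle with a blue nozzle, upright, 46x46x130 mm (x, y, z); origin at the centre of its underside. Leave it alone
- tape_measure: bystander, loose: yellow tape measure standing on edge, 38x72x68 mm (x, y, z); origin at the centre of its underside. Leave it alone
- lube_can: bystander, loose: tall aerosol can with a yellow cap, upright, 58x58x217 mm (x, y, z); origin at the centre of its underside. Leave it alone
- carton: bystander, loose: small cardboard carton, 70x100x60 mm (x, y, z); origin at the centre of its underside. Leave it alone
Things that resemble listed ones, but are neither listed nor needed, are in the scene too. Leave any orange look-alike of the part that bears socket_34_mid alone.

How it is judged:
By the outcome, as a careful person would: the job done as asked, in the order asked, and still so for the second after the job is handed in, with the robot touching nothing.
It also fails if it takes over 70 s, if anything falls off the work surface, if the arm or the gripper's body presses on something with over 40 N, if the wrist force passes 120 N, or if a joint passes its speed limit or range.

## Working session

There is one attempt and no reset: what is moved stays moved. The work goes in short steps, Python scripts to look and compute and a shell command to move; the robot and the scene stay as the last step left them, time stands still between calls to the robot, and variables do not carry over. Pictures are saved under pics/ and viewed, about 8 in all and at most 12, crops included, and the job is handed in when it is done.

```bash
mkdir -p pics; python3 - <<'E'
from bench import r
import cv2,json,numpy as np
s=r.read_state(); print(s, r.tip_extent)
for n in ("top","side"):
    c=r.camera(n); cv2.imwrite(f"pics/{n}0.png",c["pixels"][:,:,::-1]); print(n,c["fx"],c["fy"],c["cx"],c["cy"],[k for k in c]); print(np.round(c["camera_from_world"],4).tolist())
E
```

```text
{'time': 0.0, 'joint_positions': array([ 1.08039911,  0.33283697, -0.06471926,  1.4609248 ,  0.02162801,
        1.34992636, -0.08848403]), 'joint_vel': array([ 0.00066566, -0.00022799,  0.00034811, -0.00222187,  0.00047136,
       -0.0002701 ,  0.00101034]), 'joint_torque': array([ 6.33471882e-04, -6.23250961e+01,  2.50170229e-02, -3.89888620e+01,
       -6.13421900e-02,  4.00051929e-02,  1.33434278e-04]), 'ee_pos': array([ 0.28166231, -0.55753419,  0.24378367]), 'eef_rot': array([ 9.72762898e-01,  2.31801326e-01, -2.04291766e-04, -6.68924534e-04]), 'ft_force': array([0.46004118, 0.42991524, 0.34897832]), 'torque': array([ 0.02524415, -0.03695491,  0.0083463 ]), 'width': 0.08672532289236667} 0.022
top 595.9329207623301 595.9329207623301 310.50271107870174 226.49121130000526 ['pixels', 'fx', 'fy', 'cx', 'cy', 'camera_from_world']
[[-0.0904, -0.9959, -0.0073, -0.1038], [0.9098, -0.0856, 0.4062, -0.3608], [-0.4051, 0.03, 0.9138, -1.8153], [0.0, 0.0, 0.0, 1.0]]
side 574.486305971532 574.486305971532 317.1450356186789 241.55701467453048 ['pixels', 'fx', 'fy', 'cx', 'cy', 'camera_from_world']
[[-0.9372, -0.3484, -0.0184, 0.2958], [0.2182, -0.6263, 0.7484, -0.2259], [-0.2722, 0.6974, 0.663, -1.3648], [0.0, 0.0, 0.0, 1.0]]
```

View pics/top0.png

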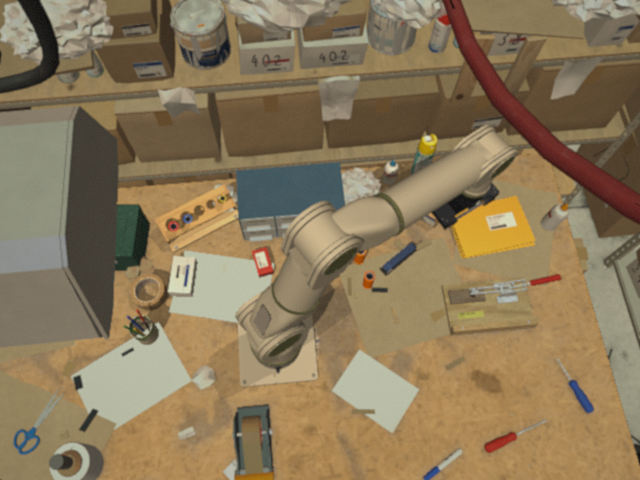

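View pics/side0.png

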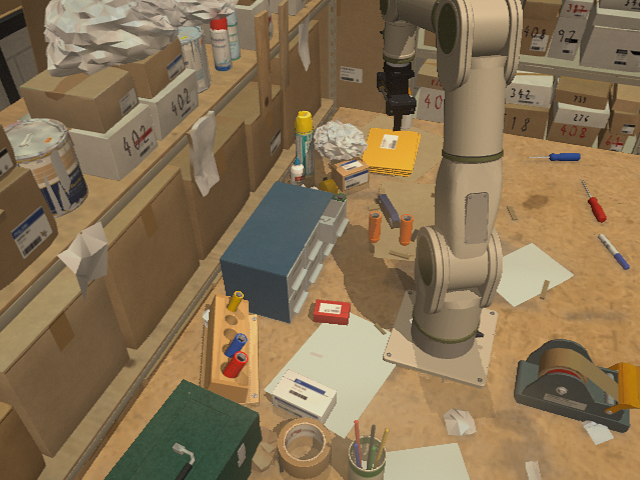

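Top view: rack at about (160–235, 190–245), yellow (223,196), blue (188,218), red (173,226). So red is in the 38 hole and blue in the 34 hole. The cabinet is at (238–345,165–240), and the arm hides the green socket. The side view agrees: red (235,365), blue (236,345), yellow (236,300), with orange look-alikes at (375,227) and (405,228).

```bash
cat > h.py <<'E'
from bench import r
import cv2,numpy as np
from scipy.optimize import least_squares
from scipy.spatial.transform import Rotation as R
class Cam:
    def __init__(s,n,save=None):
        c=r.camera(n); s.im=c["pixels"][:,:,::-1].copy(); s.K=np.array([[c["fx"],0,c["cx"]],[0,c["fy"],c["cy"]],[0,0,1]])
        M=np.diag([1,-1,-1,1])@c["camera_from_world"]; s.R,s.t=M[:3,:3],M[:3,3]
        if save: cv2.imwrite(save,s.im)
    def proj(s,P): 
        q=(np.atleast_2d(P)@s.R.T+s.t)@s.K.T; return q[:,:2]/q[:,2:]
    def ray(s,uv):
        d=s.R.T@np.linalg.solve(s.K,[*uv,1]); return -s.R.T@s.t,d/np.linalg.norm(d)
    def plane(s,uv,z):
        o,d=s.ray(uv); return o+d*(z-o[2])/d[2]
    def blobs(s,lo,hi,amin=15,box=None):
        m=cv2.inRange(cv2.cvtColor(s.im,cv2.COLOR_BGR2HSV),np.array(lo),np.array(hi))
        if box: k=np.zeros_like(m); k[box[1]:box[3],box[0]:box[2]]=1; m*=k
        n,l,st,c=cv2.connectedComponentsWithStats(m); s.mask=m
        return [(st[i].tolist(),c[i].round(1).tolist()) for i in range(1,n) if st[i][4]>=amin]
def tri(c1,u1,c2,u2):
    (o1,d1),(o2,d2)=c1.ray(u1),c2.ray(u2)
    a=np.linalg.lstsq(np.c_[d1,-d2],o2-o1,rcond=None)[0]; p,q=o1+a[0]*d1,o2+a[1]*d2
    return (p+q)/2,np.linalg.norm(p-q)
def crop(c,x0,y0,x1,y1,k): return cv2.resize(c.im[y0:y1,x0:x1],None,fx=k,fy=k,interpolation=cv2.INTER_CUBIC)
E
python3 - <<'E'
from h import *
t,s=Cam("top"),Cam("side")
a=crop(t,145,165,245,255,4); b=crop(s,190,275,290,410,4)
im=np.zeros((540,800,3),np.uint8); im[:360,:400]=a; im[:540,400:]=b; cv2.imwrite("pics/rack1.png",im)
for n,uv in dict(cabTR=(342,165),cabTL=(236,168)).items(): print(n,t.plane(uv,.165))
for n,u,v in(("red",(173,226),(235,365)),("blue",(188,218),(236,345)),("yel",(223,196),(236,300))): print(n,*tri(t,u,s,v))
E
```

```text
cabTR [ 0.51244148 -0.25174498  0.165     ]
cabTL [0.53325588 0.08189102 0.165     ]
red [0.38683982 0.29574949 0.09022985] 0.0018124751509876647
blue [0.40886487 0.2481039  0.09126843] 0.0001244926358441831
yel [0.46837554 0.13387674 0.09878235] 0.0076173740068323816
```

View pics/rack1.png

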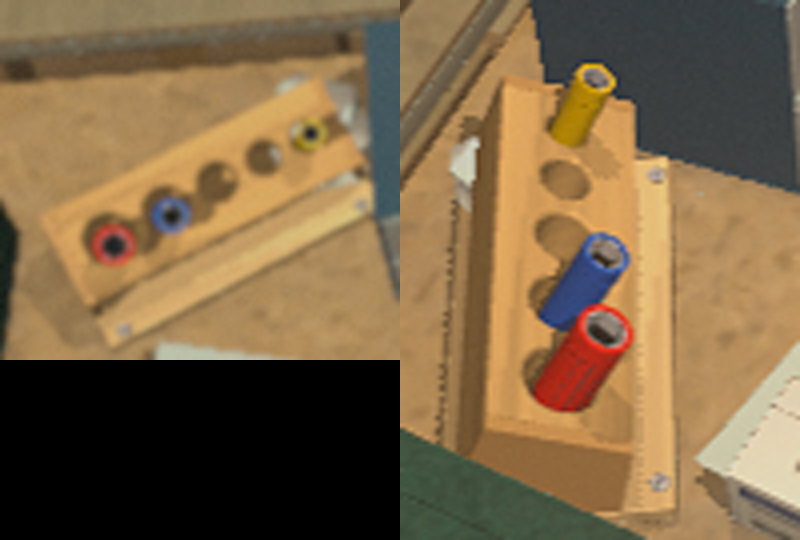

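```bash
cat >> h.py <<'E'
HY=dict(h22=-.092,h26=-.054,h30=-.012,h34=.034,h38=.084)
def rk(p,x,y,z):  # rack-row frame -> world; p=(x0,y0,yaw), x along ground to the back
    c,s=np.cos(p[2]),np.sin(p[2]); return np.array([p[0]+c*x-s*y,p[1]+s*x+c*y,z])
E
python3 - <<'E'
from h import *
t,s=Cam("top"),Cam("side")
T=lambda x,y:(x/4+145,y/4+165); S=lambda x,y:((x-400)/4+190,y/4+275)
for n,u,v in(("red",T(116,244),S(605,330)),("blue",T(172,214),S(605,254)),("yel",T(313,134),S(597,78)),("h26",T(264,157),S(565,180)),("h30",T(217,180),S(562,234))): print(n,*tri(t,u,s,v))
obs=[(t,T(264,157),(0,-.054,.08)),(t,T(217,180),(0,-.012,.08)),(s,S(565,180),(0,-.054,.08)),(s,S(562,234),(0,-.012,.08)),
(s,S(503,85),(.0363,-.125,.0968)),(s,S(633,103),(-.0363,-.125,.063)),(s,S(488,418),(.0363,.125,.0968)),(s,S(633,452),(-.0363,.125,.063)),
(t,T(320,78),(.0363,-.125,.0968)),(t,T(45,220),(.0363,.125,.0968)),(t,T(95,303),(-.0363,.125,.063)),(t,T(365,160),(-.0363,-.125,.063)),
(t,T(313,134),(-.019,-.092,.1208)),(s,S(597,78),(-.019,-.092,.1208))]
f=lambda p:np.concatenate([(c.proj(rk(p,*q))[0]-uv) for c,uv,q in obs])
o=least_squares(f,[.42,.22,.4],loss="soft_l1"); print(o.x,np.degrees(o.x[2])); print(f(o.x).reshape(-1,2).round(1).tolist())
for k,y in HY.items(): print(k,rk(o.x,0,y,.08).round(4))
E
```

```text
red [0.37482963 0.28774583 0.11225488] 0.0007425558093848628
blue [0.39596547 0.24377763 0.11386443] 0.0003903084822627763
yel [0.45509557 0.13140946 0.11627196] 0.0008978071232345183
h26 [0.4584812  0.17657259 0.07575369] 0.00010865929199653594
h30 [0.44063991 0.21438558 0.07803595] 0.0007826473500646237
[0.43304526 0.22465943 0.4494413 ] 25.75108961888243
[[-0.0, -0.1], [0.1, 0.3], [0.7, -1.2], [1.1, -0.4], [0.4, -3.7], [0.2, -1.0], [-0.5, 2.3], [0.7, 0.2], [-0.4, -1.4], [-1.9, -0.7], [-2.1, 0.9], [0.1, -0.1], [-0.9, -1.0], [-0.8, -0.7]]
h22 [0.473  0.1418 0.08  ]
h26 [0.4565 0.176  0.08  ]
h30 [0.4383 0.2139 0.08  ]
h34 [0.4183 0.2553 0.08  ]
h38 [0.3966 0.3003 0.08  ]
```

```bash
python3 -m jog '[[2,-1,-3,0,0],[3.6,-2.5,-1.5,0,0],[3.6,-2.5,-1.5,0,0],[3.6,-2.5,-1,0,0],[3.6,-2.5,0,0,0],[3.6,-2.5,0,0,0],[3.6,-2.5,0,0,0],[3.2,-4,0,0,0],[2.3,-4.4,0,0,0],[2.3,-4.4,0,0,0]]' 20
```

```text
time: 1.3
ee_pos: [0.4354, -0.1566, 0.3152]
eef_rot: [0.974, 0.226, -0.001, -0.0]
ft_force: [0.7, 0.9, -0.4]
width: 0.0873
```

```bash
python3 -m jog '[[2,-4.4,0,0,0],[2,-4.4,0,0,0],[2,-4.4,0,0,0],[2,-4.4,0,0,0],[2,-4.4,0,0,0],[1.5,-4.4,0,0,0],[1,-4.4,0,0,0],[0.8,-4,2,0,0],[0.7,-3,2,0,0],[0,0,0,0,0]]' && python3 - <<'E'
from h import *
t,s,w=Cam("top"),Cam("side"),Cam("wrist")
im=np.zeros((560,800,3),np.uint8)
a=crop(t,330,130,450,250,2.3);im[:276,:276]=a
b=crop(s,290,100,440,250,1.8);im[280:550,:270]=b
im[:390,280:]=cv2.resize(w.im,(520,390)); cv2.imwrite("pics/v2.png",im)
st=r.read_state(); p=st["ee_pos"]; q=st["eef_rot"]; print(p,R.from_quat(q).as_matrix().round(3).tolist())
for nm,P in dict(h26=(.4565,.176,.08),h30=(.4383,.2139,.08),red=(.3748,.2877,.112),blue=(.396,.2438,.114),yel=(.455,.1314,.118)).items(): print(nm,w.proj(P).round(1))
for c in(t,s): print([b for b in c.blobs((40,70,30),(85,255,255),20)])
E
```

```text
time: 2.3
ee_pos: [0.3877, 0.2657, 0.2757]
eef_rot: [0.973, 0.23, 0.003, 0.001]
ft_force: [0.0, -0.9, 0.1]
width: 0.0871
[0.39068565 0.26172051 0.27755264] [[0.897, 0.443, 0.009], [0.443, -0.897, -0.001], [0.008, 0.005, -1.0]]
h26 [[450.4 201.2]]
h30 [[400.2 200.6]]
red [[284.4 237.6]]
blue [[347.6 238.9]]
yel [[515.4 236.2]]
[([414, 153, 6, 12, 21], [416.2, 157.7]), ([116, 206, 32, 64, 1209], [128.0, 235.5]), ([365, 211, 12, 17, 113], [369.6, 220.5]), ([124, 323, 14, 11, 31], [130.9, 329.0])]
[([302, 141, 4, 24, 58], [303.2, 151.3]), ([334, 193, 12, 9, 42], [339.9, 197.2]), ([136, 414, 117, 66, 3738], [194.2, 453.3]), ([139, 425, 9, 13, 29], [143.6, 431.4]), ([134, 437, 10, 8, 33], [138.2, 440.7]), ([104, 442, 44, 38, 381], [127.9, 465.7]), ([370, 447, 6, 22, 47], [372.2, 456.0])]
```

View pics/v2.png

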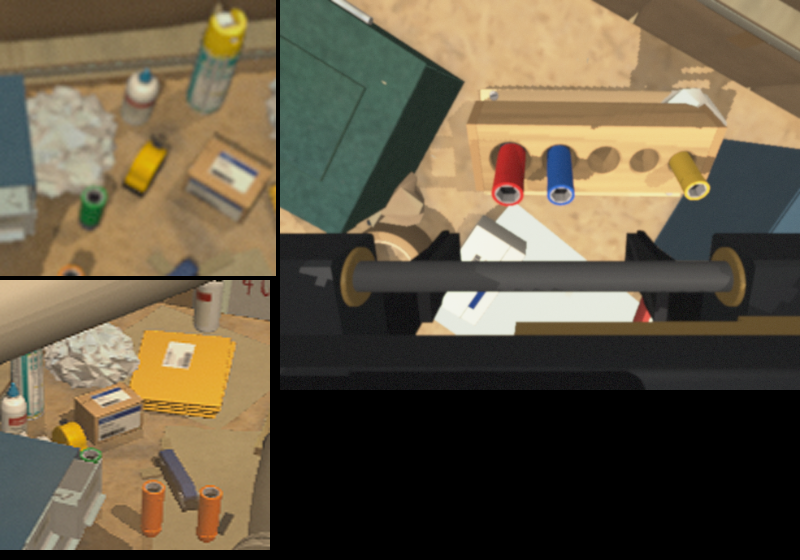

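Wrist view: red top at (282,236), blue (345,235), yellow (517,230), hole_26 (449,197), hole_30 (399,197), each within 1–6 px of my predictions. Green stands by the cabinet and is visible in the top view at about (370,215). Next I'll combine the three views.

```bash
python3 - <<'E'
from h import *
t,s,w=Cam("top"),Cam("side"),Cam("wrist")
T=lambda x,y:(x/4+145,y/4+165); S=lambda x,y:((x-400)/4+190,y/4+275); W=lambda x,y:((x-280)/.8125,y/.8125)
ob=dict(red=(T(116,244),S(605,330),W(509,192)),blue=(T(172,214),S(605,254),W(560,191)),yel=(T(313,134),S(597,78),W(700,187)),h26=(T(264,157),S(565,180),W(645,160)),h30=(T(217,180),S(562,234),W(604,160)))
P={}
for n,(a,b,c) in ob.items():
    f=lambda p:np.concatenate([(t.proj(p)[0]-a)*1.2,(s.proj(p)[0]-b)*1,(w.proj(p)[0]-c)*.6])
    o=least_squares(f,[.42,.22,.1]); P[n]=o.x; print(n,o.x.round(4),o.fun.round(1))
st=r.read_state(); print(st["ee_pos"],st["joint_positions"].round(2))
print("wrist tcp below px",w.proj(st["ee_pos"]-[0,0,.17]), "w fx",w.K[0,0],"cam",(-w.R.T@w.t).round(3))
for i,z in dict(red=.113,blue=.115,yel=.12,h26=.08,h30=.08).items(): print(i,"wrist plane",w.plane(ob[i][2],z).round(4),"top",t.plane(ob[i][0],z).round(4),"side",s.plane(ob[i][1],z).round(4))
E
```

```text
red [0.3758 0.288  0.1109] [ 0.   0.  -0.6  0.3  0.1  0.4]
blue [0.3979 0.2443 0.1112] [-0.  -0.2 -0.9  0.7  0.3  0.7]
yel [0.4596 0.1284 0.1127] [ 1.3 -1.2 -0.8 -0.2 -0.9  0.5]
h26 [0.4601 0.1751 0.0742] [ 0.6 -0.4 -0.2 -0.2 -0.5  0.1]
h30 [0.4416 0.2138 0.077 ] [ 0.3 -0.3 -0.1  0.1 -0.2  0.1]
[0.39131018 0.26104031 0.27783669] [ 0.25  0.01 -0.93  1.77  0.02  1.36 -1.8 ]
wrist tcp below px [[321.9487234  233.42687279]] w fx 406.68917504116234 cam [0.454 0.292 0.418]
red wrist plane [0.3767 0.2883 0.113 ] top [0.3749 0.2876 0.113 ] side [0.3741 0.2883 0.113 ]
blue wrist plane [0.3992 0.2456 0.115 ] top [0.3956 0.2436 0.115 ] side [0.3952 0.2446 0.115 ]
yel wrist plane [0.4605 0.1317 0.12  ] top [0.4527 0.1309 0.12  ] side [0.4537 0.1343 0.12  ]
h26 wrist plane [0.4604 0.1765 0.08  ] top [0.4563 0.1759 0.08  ] side [0.4564 0.1797 0.08  ]
h30 wrist plane [0.4419 0.2144 0.08  ] top [0.4392 0.214  0.08  ] side [0.4401 0.2156 0.08  ]
```

```bash
python3 -m jog '[[0,1,2,0,0.62],[0,0.8,3,0,0.62],[0,0,3,0,0.62],[0,0,2.5,0,0.62],[0,0,1.5,0,0.62],[0,0,0,0,0.62],[0,0,0,0,0.62],[0,0,0,0,0.62],[0,0,0,0,0.62],[0,0,0,0,0.62]]' 40 && python3 - <<'E'
from h import *
t,s,w=Cam("top"),Cam("side"),Cam("wrist")
st=r.read_state(); p=st["ee_pos"]; M=R.from_quat(st["eef_rot"]).as_matrix(); print(p,M.round(3).tolist(),st["width"])
for n,P in dict(blue=[.3975,.2446,.113],red=[.376,.288,.113]).items(): print(n,(M.T@(np.array(P)-p)*100).round(2),w.proj(P).round(1))
im=np.zeros((480,800,3),np.uint8); im[:480,:480]=w.im[:,80:560]; im[:300,490:790]=crop(s,200,270,300,370,3); cv2.imwrite("pics/v3.png",im)
E
```

```text
time: 3.6
ee_pos: [0.4082, 0.2382, 0.1602]
eef_rot: [0.976, 0.219, 0.01, 0.003]
ft_force: [0.1, 0.1, 0.3]
width: 0.0333
[0.40799271 0.2381749  0.1598258 ] [[0.904, 0.427, 0.021], [0.427, -0.904, -0.001], [0.019, 0.01, -1.0]] 0.03336784945502431
blue [-0.76 -1.08  4.66] [[301.2 303.1]]
red [-0.85 -5.92  4.61] [[203.  305.2]]
```

View pics/v3.png

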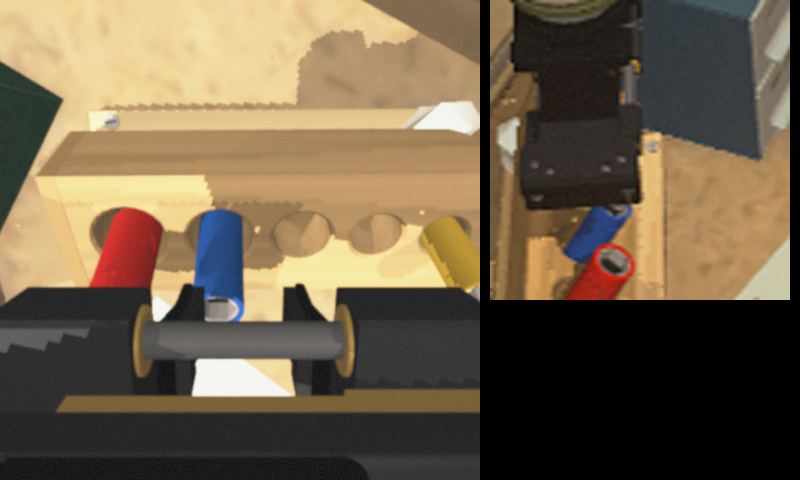

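Blue's top opening is at about (300,312) in the full wrist frame. The finger tips are centred at about x=327, so the jaws must go roughly 1.1 cm toward −tool y. I'll triangulate from the two wrist poses.

```bash
cat >> h.py <<'E'
def toolcam(w,p,M): # camera in tool: R_ct, t_ct
    return w.R@M, w.R@p+w.t
def camat(w,Rct,tct,p,q):
    import copy; c=copy.copy(w); M=R.from_quat(q).as_matrix(); c.R=Rct@M.T; c.t=tct-c.R@p; return c
def tl(P):
    st=r.read_state(); M=R.from_quat(st["eef_rot"]).as_matrix(); return (M.T@(np.array(P)-st["ee_pos"])*100).round(2)
E
python3 - <<'E'
from h import *
w=Cam("wrist"); st=r.read_state(); p=st["ee_pos"]; M=R.from_quat(st["eef_rot"]).as_matrix()
Rc,tc=toolcam(w,p,M); print(st["time"],p,"cam in tool",(-Rc.T@tc).round(4))
c1=camat(w,Rc,tc,np.array([.39068565,.26172051,.27755264]),R.from_matrix([[0.897,0.443,0.009],[0.443,-0.897,-0.001],[0.008,0.005,-1.0]]).as_quat())
np.save("tc.npy",np.c_[Rc,tc])
print(tri(c1,(344.6,235),w,(300,312)),w.plane((300,312),.115),w.plane((300,312),.119))
P=[.3955,.2450,.116]; print(tl(P))
E
```

```text
3.8 [0.40788989 0.23815071 0.15966552] cam in tool [ 0.0715  0.0003 -0.1401]
(array([0.40219841, 0.24785286, 0.13516759]), np.float64(0.003417483284227868)) [0.39370196 0.24340428 0.115     ] [0.3953363  0.24394594 0.119     ]
[-0.91 -1.19  4.34]
```

```bash
python3 -m jog '[[-0.5,-0.6,0,0,0.62],[-0.3,-0.5,0,0,0.62],[0,0,0,0,0.62],[0,0,1.5,0,0.62],[0,0,1.5,0,0.62],[0,0,1,0,0.62],[0,0,0.2,0,0.62],[0,0,0,0,0.62],[0,0,0,0,0.62],[0,0,0,0,0.62]]' && python3 -c "
from h import *
print(tl([.395,.244,.115]),tl([.376,.288,.113]))
w=Cam('wrist','pics/w4.png')"
```

```text
time: 4.8
ee_pos: [0.3951, 0.2454, 0.1138]
eef_rot: [0.976, 0.219, 0.01, 0.003]
ft_force: [0.4, 0.7, 0.4]
width: 0.033
[-0.07  0.13 -0.12] [ 0.09 -4.67  0.04]
```

View pics/w4.png

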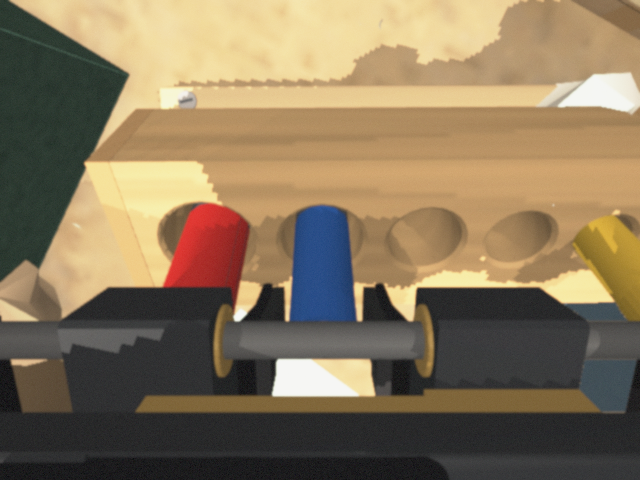

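Blue is centred between the fingers (322 against 320), so I'll grip it and pull along the hole axis.

```bash
python3 -m jog '[[0,0,-0.3,0,0.9],[0,0,0,0,1],[0,0,0,0,1],[0,0,0,0,1],[-0.4,0,-0.9,0,1],[-0.5,0,-1.1,0,1],[-0.5,0,-1.2,0,1],[-0.5,0,-1.4,0,1],[-0.3,0,-1.5,0,1],[0,0,-1,0,1]]' 40 && python3 -c "
from h import *
print(tl(rk([.433,.2247,.4494],-.019,-.054,.1208)))
s=Cam('side');t=Cam('top')
cv2.imwrite('pics/v5.png',np.hstack([crop(s,180,250,300,380,3.2),crop(t,145,165,265,295,3.2)]))"
```

```text
time: 5.85
ee_pos: [0.3702, 0.2352, 0.1912]
eef_rot: [0.975, 0.22, 0.008, 0.003]
ft_force: [-0.1, 0.6, -2.2]
width: 0.0246
[3.25 8.99 7.17]
```

View pics/v5.png

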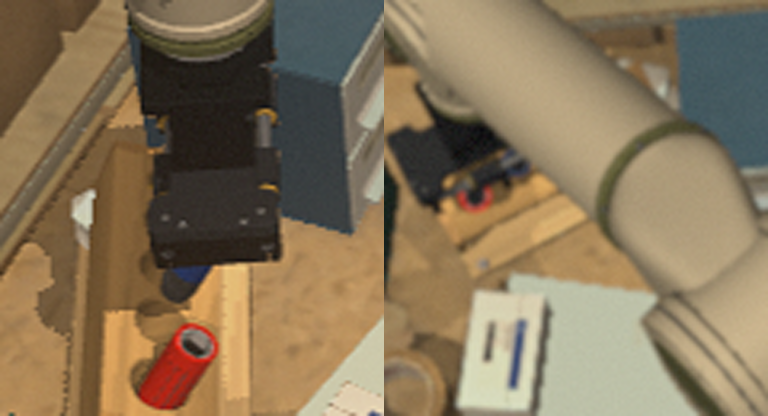

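Blue is held, at width 24.6 mm and about 2 N. The side crop shows its bottom end at (178,289), which is about (235.6,340.3) in the full frame. I'll get its lean by casting that ray onto the jaw mid-plane.

```bash
cat >> h.py <<'E'
def midplane(c,uv): # ray on plane through TCP normal to jaw axis -> tool cm
    st=r.read_state(); M=R.from_quat(st["eef_rot"]).as_matrix(); o,d=c.ray(uv); n=M[:,1]; p=st["ee_pos"]
    return M.T@(o+d*(n@(p-o))/(n@d)-p)*100
E
python3 -c "
from h import *
s=Cam('side')
for v in (338.5,340.3,342): 
  b=midplane(s,(235.6,v)); d=b-[-.05,0,.15]; print(b.round(2),np.linalg.norm(d).round(2),np.degrees(np.arctan2(d[0],d[2])).round(1))
p=[.433,.2247,.4494]; print('mouth h26',tl(rk(p,0,-.054,.08)))
"
```

```text
[ 3.65 -0.    7.29] 8.04 27.4
[3.71 0.   7.9 ] 8.61 25.9
[ 3.76 -0.    8.47] 9.15 24.6
mouth h26 [ 5.02  8.91 11.2 ]
```

```bash
python3 -m jog '[[0.2,2,0,0,1],[0.3,2.5,0,0,1],[0.3,2.5,0,0,1],[0.2,1.5,0,0,1],[0.2,0.5,0,0,1],[0,0,0.8,0,1],[0,0,0.8,0,1],[0,0,0,0,1],[0,0,0,0,1],[0,0,0,0,1]]' 40 && python3 -c "
from h import *
w=Cam('wrist'); s=Cam('side')
p=[.433,.2247,.4494]; print('home top',tl(rk(p,-.019,-.054,.1208)),'mouth',tl(rk(p,0,-.054,.08)))
for h in HY: print(h,w.proj(rk(p,0,HY[h],.08)).round(0))
cv2.imwrite('pics/v6.png',np.hstack([w.im[:420,80:560],cv2.resize(crop(s,180,260,290,390,3),(320,420))]))"
```

```text
time: 7.0
ee_pos: [0.4183, 0.159, 0.1681]
eef_rot: [0.975, 0.223, 0.004, 0.002]
ft_force: [-0.4, -0.5, -3.0]
width: 0.0253
home top [2.23 0.07 4.77] mouth [4.1  0.05 8.86]
h22 [[392. 193.]]
h26 [[324. 193.]]
h30 [[249. 193.]]
h34 [[167. 193.]]
h38 [[ 78. 193.]]
```

View pics/v6.png

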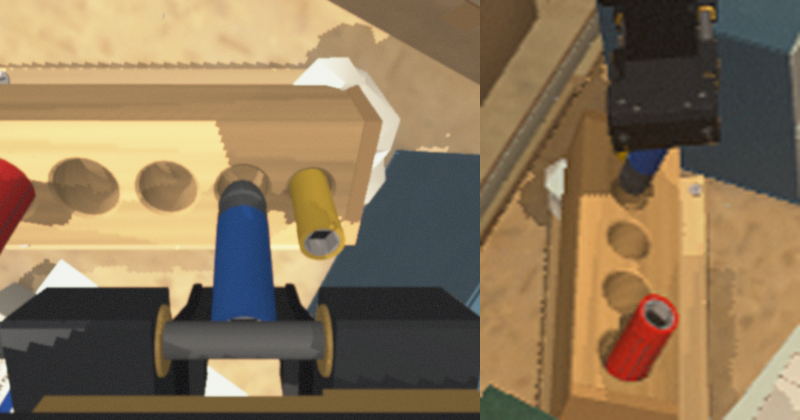

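Wrist view: hole_30 is at (246,186), 3 px left of and 7 px above my model, so the real row sits about 3 mm further in +x. Blue's tip at x=322 lines up laterally with hole_26, so I'll shift +3 mm and insert along the slope.

```bash
python3 -m jog '[[0.3,0,0,0,1],[0,0,0,0,1],[0.24,0,0.5,0,1],[0.24,0,0.5,0,1],[0.24,0,0.5,0,1],[0.2,0,0.4,0,1],[0.1,0,0.2,0,1],[0,0,0,0,1],[0,0,0,0,1],[0,0,0,0,1]]' 25 && python3 -c "
from h import *
p=[.433,.2247,.4494]; print('home top',tl(rk(p,-.019,-.054,.1208)))
w=Cam('wrist'); s=Cam('side')
cv2.imwrite('pics/v7.png',np.hstack([w.im[:420,80:560],cv2.resize(crop(s,180,260,290,390,3),(320,420))]))"
```

```text
time: 8.1
ee_pos: [0.426, 0.163, 0.1494]
eef_rot: [0.975, 0.222, -0.005, 0.006]
ft_force: [-3.4, -0.8, 5.7]
width: 0.0255
home top [1.45 0.12 2.85]
```

View pics/v7.png

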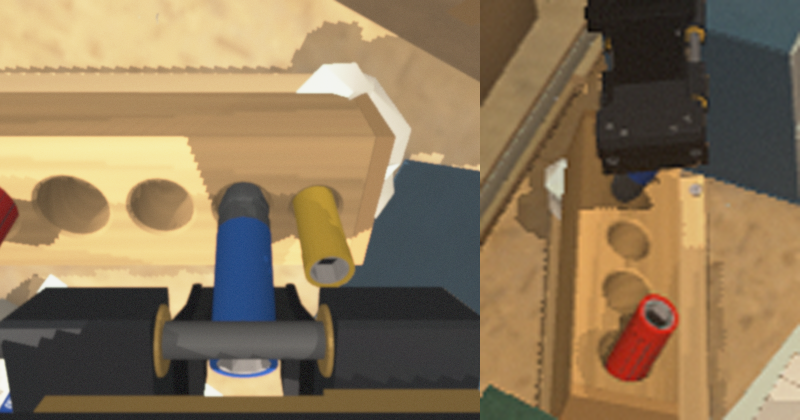

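Blue's top rim moved in the tool frame, from about v=335 to 364. It met resistance (Fz 5.7 N) and shifted in the grip. I'll work out its present pose from side and wrist rays.

```bash
python3 - <<'E'
from h import *
w=Cam("wrist");s=Cam("side");st=r.read_state();M=R.from_quat(st["eef_rot"]).as_matrix();p=st["ee_pos"]
print(M.round(3).tolist())
for uv in((230,316),(230,318),(230,320)): print("bottom side",midplane(s,uv).round(2))
o,d=w.ray((322,199)); o=M.T@(o-p)*100; d=M.T@d
for z in(6.,6.5,7,7.5,8): print("bottom wrist line",(o+d*(z-o[2])/d[2]).round(2))
o,d=w.ray((323,364)); o=M.T@(o-p)*100; d=M.T@d
for z in(-1.5,-1,-.5,0,.5): print("top line",(o+d*(z-o[2])/d[2]).round(2))
q=[.433,.2247,.4494]; print("mouth model",tl(rk(q,0,-.054,.08)))
hsv=cv2.cvtColor(w.im,cv2.COLOR_BGR2HSV)
for v in range(170,232,3): print(v,w.im[v,322].tolist(),end=" ")
print()
print("rowband", [(u,w.im[205,u].tolist()) for u in range(290,360,4)])
h30=w.plane((240.5,204.5),.08); print("h30 wrist",h30, "model",rk(q,0,-.012,.08))
E
```

```text
[[0.901, 0.434, -0.006], [0.434, -0.901, -0.014], [-0.012, 0.01, -1.0]]
bottom side [3.69 0.   5.78]
bottom side [3.78 0.   6.47]
bottom side [3.87 0.   7.16]
bottom wrist line [ 4.19 -0.05  6.  ]
bottom wrist line [ 4.12 -0.05  6.5 ]
bottom wrist line [ 4.04 -0.05  7.  ]
bottom wrist line [ 3.97 -0.05  7.5 ]
bottom wrist line [ 3.89 -0.06  8.  ]
top line [-0.42  0.01 -1.5 ]
top line [-0.72  0.01 -1.  ]
top line [-1.02  0.01 -0.5 ]
top line [-1.33  0.01  0.  ]
top line [-1.63  0.01  0.5 ]
mouth model [3.4  0.07 6.9 ]
170 [107, 156, 197] 173 [105, 153, 192] 176 [98, 142, 179] 179 [94, 139, 175] 182 [74, 89, 102] 185 [76, 75, 76] 188 [74, 73, 76] 191 [78, 79, 78] 194 [82, 84, 82] 197 [87, 90, 91] 200 [84, 85, 85] 203 [79, 82, 82] 206 [77, 79, 80] 209 [71, 73, 75] 212 [74, 75, 76] 215 [84, 75, 70] 218 [133, 77, 45] 221 [135, 77, 40] 224 [135, 78, 42] 227 [131, 74, 35] 230 [134, 79, 41] 
rowband [(290, [115, 173, 217]), (294, [73, 105, 132]), (298, [59, 82, 99]), (302, [64, 64, 64]), (306, [69, 72, 68]), (310, [67, 68, 69]), (314, [72, 75, 74]), (318, [71, 71, 73]), (322, [81, 83, 83]), (326, [79, 82, 83]), (330, [79, 81, 80]), (334, [72, 75, 74]), (338, [68, 69, 67]), (342, [66, 64, 65]), (346, [60, 60, 61]), (350, [68, 98, 120]), (354, [75, 110, 138]), (358, [77, 112, 139])]
h30 wrist [0.44108858 0.21676245 0.08      ] model [0.4382131 0.2138915 0.08     ]
```

```bash
cat >> h.py <<'E'
def lean(w,lo,hi,u0=322,half=60,zb=None):
    """wrist profile at column u0: first dark row (end face), sleeve rows, rim row"""
    hsv=cv2.cvtColor(w.im,cv2.COLOR_BGR2HSV); m=cv2.inRange(hsv,np.array(lo),np.array(hi)); m[:,:u0-half]=0; m[:,u0+half:]=0
    rows=np.where((m>0).sum(1)>8)[0]; mid={v:(np.where(m[v]>0)[0].min(),np.where(m[v]>0)[0].max()) for v in (rows[3],rows[len(rows)//3])}
    dark=[v for v in range(120,rows[0]) if np.ptp(w.im[v,u0-3:u0+4].mean(0))<25]
    return "sleeve",rows[0],"rim",rows[-1],"end",(dark[0] if dark else None),"cols",{int(k):(int(a),int(b)) for k,(a,b) in mid.items()}
BLUE=((100,120,60),(125,255,255)); 
E
python3 -c "
from h import *
print(*lean(Cam('wrist'),*BLUE))"
python3 -m jog '[[0.2,0,-0.1,0,1],[0.2,0,-0.1,0,1],[0.2,0,-0.1,0,1],[0.2,0,-0.1,0,1],[0.2,0,-0.1,0,1],[0,0,0,0,1],[0,0,0,0,1],[0,0,0,0,1],[0,0,0,0,1],[0,0,0,0,1]]' 8
python3 -c "
from h import *
print(*lean(Cam('wrist'),*BLUE)); print(tl(rk([.433,.2247,.4494],0,-.054,.08)))"
```

```text
sleeve 218 rim 376 end 183 cols {221: (306, 340), 258: (297, 350)}
time: 9.35
ee_pos: [0.4314, 0.1656, 0.1527]
eef_rot: [0.975, 0.222, -0.012, 0.008]
ft_force: [-3.9, -1.1, 4.8]
width: 0.0257
sleeve 224 rim 380 end 192 cols {227: (308, 339), 263: (297, 349)}
[2.9  0.06 7.19]
```

```bash
python3 -m jog '[[0.25,0,-0.1,0,1],[0.25,0,-0.1,0,1],[0.25,0,-0.1,0,1],[0.25,0,-0.1,0,1],[0.25,0,-0.1,0,1],[0.2,0,0,0,1],[0,0,0,0,1],[0,0,0,0,1],[0,0,0,0,1],[0,0,0,0,1]]' 8
python3 - <<'E'
from h import *
w=Cam('wrist');L=lean(w,*BLUE); print(*L); print(tl(rk([.433,.2247,.4494],0,-.054,.08)))
st=r.read_state();M=R.from_quat(st["eef_rot"]).as_matrix();p=st["ee_pos"]; print(M.round(3).tolist())
def line(uv,z):
    o,d=w.ray(uv); o=M.T@(o-p)*100; d=M.T@d; return (o+d*(z-o[2])/d[2])
for zt in(-1.5,-1,-.5,0):
    T=line((323,L[3]-13),zt)
    f=lambda z:np.linalg.norm(line((322,L[5]+16),z)-T)-9
    from scipy.optimize import brentq
    B=line((322,L[5]+16),brentq(f,3,12)); print(T.round(2),B.round(2),np.degrees(np.arctan2(B[0]-T[0],B[2]-T[2])).round(1))
E
```

```text
time: 10.4
ee_pos: [0.4438, 0.1717, 0.1579]
eef_rot: [0.975, 0.222, -0.014, 0.009]
ft_force: [-3.5, -1.6, 4.3]
width: 0.0257
sleeve 240 rim 390 end 216 cols {243: (309, 337), 277: (297, 349)}
[1.57 0.06 7.74]
[[0.901, 0.432, -0.023], [0.432, -0.902, -0.024], [-0.031, 0.012, -0.999]]
[-0.93  0.01 -1.5 ] [ 2.31 -0.05  6.9 ] 21.1
[-1.25  0.01 -1.  ] [ 2.22 -0.05  7.31] 22.6
[-1.57  0.01 -0.5 ] [ 2.12 -0.05  7.71] 24.2
[-1.9   0.01  0.  ] [ 2.03 -0.05  8.1 ] 25.9
```

```bash
python3 -m jog '[[0,0,0,0,1],[0,0,-0.3,0,1],[-0.4,0,0,0,1],[0,0,0,0,1],[0.12,0,0.3,0,1],[0.22,0,0.45,0,1],[0.22,0,0.45,0,1],[0.22,0,0.45,0,1],[0,0,0,0,1],[0,0,0,0,1]]' 60
cat >> h.py <<'E'
def solve(w,L,zts=(-1.5,-1,-.5,0,.5),vc=16,vt=13,u=(323,322)):
    from scipy.optimize import brentq
    st=r.read_state();M=R.from_quat(st["eef_rot"]).as_matrix();p=st["ee_pos"]
    def line(uv,z):
        o,d=w.ray(uv); o=M.T@(o-p)*100; d=M.T@d; return (o+d*(z-o[2])/d[2])
    tilt=np.degrees(np.arcsin(M[:2,2]@M[:2,0])); print("tool tilt",tilt.round(1),p.round(4))
    for zt in zts:
        T=line((u[0],L[3]-vt),zt); B=line((u[1],L[5]+vc),brentq(lambda z:np.linalg.norm(line((u[1],L[5]+vc),z)-T)-9,2,13))
        print("top",T.round(2),"bot",B.round(2),"worldlean",(np.degrees(np.arctan2(B[0]-T[0],B[2]-T[2]))+tilt).round(1))
E
python3 - <<'E'
from h import *
w=Cam('wrist');L=lean(w,*BLUE); print(*L); solve(w,L); print(tl(rk([.433,.2247,.4494],0,-.054,.08)))
E
```

```text
time: 11.45
ee_pos: [0.445, 0.1724, 0.1403]
eef_rot: [0.975, 0.222, -0.016, 0.009]
ft_force: [-0.9, -0.8, -2.9]
width: 0.0247
sleeve 240 rim 390 end 226 cols {243: (308, 338), 277: (297, 349)}
tool tilt -2.1 [0.445  0.1724 0.1404]
top [-0.92  0.01 -1.5 ] bot [ 1.71 -0.06  7.11] worldlean 15.0
top [-1.25  0.   -1.  ] bot [ 1.6  -0.06  7.54] worldlean 16.4
top [-1.57  0.   -0.5 ] bot [ 1.49 -0.06  7.96] worldlean 17.8
top [-1.89  0.    0.  ] bot [ 1.38 -0.06  8.38] worldlean 19.3
top [-2.22  0.    0.5 ] bot [ 1.28 -0.06  8.79] worldlean 20.8
[1.41 0.1  5.99]
```

The sleeve (240) and rim (390) kept their place in the tool frame, while the end is now hidden by the hole's edge. Blue is about 15 mm into hole_26 without resistance, so I'll open slightly and let it slide home.

```bash
python3 -m jog '[[0,0,0,0,0.66],[0,0,0,0,0.66],[0,0,0,0,0.66],[0,0,0,0,0.66],[0,0,-0.5,0,0.62],[-0.1,0,-1,0,0.6],[-0.1,0,-1.5,0,0.6],[0,0,-2,0,0.6],[0,0,-2,0,0.6],[0,0,0,0,0.6]]' 20
python3 - <<'E'
from h import *
t,s,w=Cam('top'),Cam('side'),Cam('wrist')
p=[.433,.2247,.4494]; print(tl(rk(p,-.019,-.054,.1208)),r.read_state()["width"])
for c in (s,w): print([b for b in c.blobs(*BLUE,30)][:8], c.proj(rk(p,-.019,-.054,.1208)),c.proj(rk(p,-.019,-.092,.1208)))
cv2.imwrite('pics/v8.png',np.hstack([w.im[:,80:560],cv2.resize(crop(s,190,260,290,400,3),(320,480))]))
E
```

```text
time: 12.5
ee_pos: [0.4465, 0.1744, 0.2182]
eef_rot: [0.975, 0.222, -0.013, 0.009]
ft_force: [0.6, 0.3, -0.5]
width: 0.035
[-0.45  0.16  9.45] 0.034956365505735894
[([550, 153, 30, 8, 203], [565.1, 156.4]), ([226, 303, 19, 22, 179], [234.1, 315.3])] [[238.33506304 306.145188  ]] [[238.48481875 293.81902408]]
[([305, 202, 40, 82, 2251], [323.3, 235.9])] [[325.65785533 267.37992358]] [[388.13362636 267.04314748]]
```

View pics/v8.png

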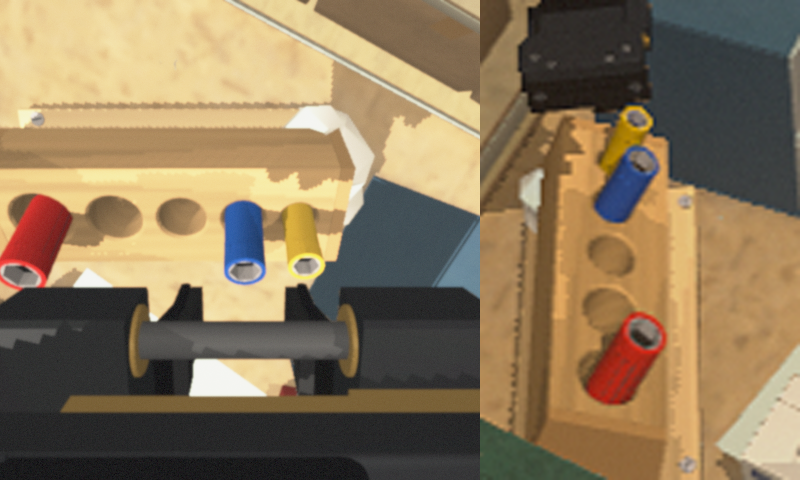

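Blue now sits at the same height as yellow. Its top is at (324,270) in the wrist frame, against a predicted home position of (326,267). Next is red.

```bash
python3 - <<'E'
from h import *
w=Cam("wrist"); print(tl([.3750,.2878,.113]), w.proj([.375,.2878,.113]))
m=[b for lo,hi in(((0,150,80),(6,255,255)),((172,150,80),(180,255,255))) for b in w.blobs(lo,hi,60)]; print(m)
E
```

```text
[ -1.   -13.45  10.06] [[107.68272653 272.64345204]]
[([73, 194, 79, 97, 3621], [115.9, 236.9]), ([361, 387, 14, 8, 78], [367.4, 391.2])]
```

```bash
python3 -m jog '[[-0.2,-3,0,0,0.45],[-0.2,-3,0,0,0.45],[-0.2,-3,0,0,0.45],[-0.2,-3,0,0,0.45],[-0.1,-1.6,0,0,0.45],[0,0,1.5,0,0.45],[0,0,2,0,0.45],[0,0,1,0,0.45],[0,0,0,0,0.45],[0,0,0,0,0.45]]' 20
python3 - <<'E'
from h import *
w=Cam("wrist"); t=tl([.3750,.2878,.113]); print(t, w.proj([.375,.2878,.113]))
h=cv2.cvtColor(w.im,cv2.COLOR_BGR2HSV); m=cv2.inRange(h,np.array((0,150,60)),np.array((6,255,255)))|cv2.inRange(h,np.array((172,150,60)),np.array((180,255,255)))
m[:, :180]=0; m[:,460:]=0
rows=np.where((m>0).sum(1)>10)[0]; print(rows[0],rows[-1])
for v in range(rows[0],rows[-1]+1,10): c=np.where(m[v]>0)[0]; print(v,c.min(),c.max(),end="; ")
st=r.read_state(); M=R.from_quat(st["eef_rot"]).as_matrix(); print(M.round(3).tolist()); print("jaw mid px at top h",w.proj(st["ee_pos"]+M@[0,0,.05]))
E
```

```text
time: 13.7
ee_pos: [0.3705, 0.2929, 0.1611]
eef_rot: [0.975, 0.222, -0.022, 0.009]
ft_force: [-0.7, -0.4, 0.6]
width: 0.048
[0.4  0.61 4.81] [[335.5314847  279.59298024]]
179 299
179 318 337; 189 305 349; 199 302 352; 209 302 353; 219 302 354; 229 302 354; 239 302 355; 249 301 355; 259 301 356; 269 300 358; 279 299 359; 289 300 357; 299 318 340; [[0.901, 0.432, -0.038], [0.431, -0.902, -0.028], [-0.046, 0.009, -0.999]]
jaw mid px at top h [[323.10894087 285.88497159]]
```

```bash
python3 -m jog '[[0.3,0.2,0,0,0.45],[0.2,0.15,0.6,0,0.45],[0,0,1.5,0,0.45],[0,0,1.5,0,0.45],[0,0,1,0,0.45],[0,0,0,0,0.8],[0,0,0,0,1],[0,0,0,0,1],[0,0,0,0,1],[0,0,0,0,1]]' 60
python3 - <<'E'
from h import *
t=tl([.3750,.2878,.113]); print(t); w=Cam("wrist")
h=cv2.cvtColor(w.im,cv2.COLOR_BGR2HSV); m=cv2.inRange(h,np.array((0,150,60)),np.array((6,255,255)))|cv2.inRange(h,np.array((172,150,60)),np.array((180,255,255)))
m[:, :180]=0; m[:,460:]=0
rows=np.where((m>0).sum(1)>10)[0]; print(rows[0],rows[-1])
for v in range(rows[0],rows[-1]+1,15): c=np.where(m[v]>0)[0]; print(v,c.min(),c.max(),end="; ")
E
```

```text
time: 14.75
ee_pos: [0.3761, 0.2904, 0.1119]
eef_rot: [0.975, 0.221, -0.021, 0.009]
ft_force: [0.6, 0.2, -2.7]
width: 0.0286
[-0.21  0.19 -0.1 ]
206 364
206 306 332; 221 291 351; 236 290 353; 251 289 354; 266 289 356; 281 289 357; 296 286 360; 311 286 361; Traceback (most recent call last):
  File "<stdin>", line 6, in <module>
    return umr_minimum(a, axis, None, out, keepdims, initial, where)
ValueError: zero-size array to reduction operation minimum which has no identity
```

Gripped, with red centred at u≈323. Next: pull along the axis.

```bash
python3 -m jog '[[-0.3,0,-0.6,0,1],[-0.5,0,-0.95,0,1],[-0.5,0,-1,0,1],[-0.5,0,-1,0,1],[-0.5,0,-1,0,1],[-0.3,0,-1.5,0,1],[0,0,-1.5,0,1],[0,0,0,0,1],[0,0,0,0,1],[0,0,0,0,1]]' 60
cat >> h.py <<'E'
def redlean(w,u0=322,half=60):
    h=cv2.cvtColor(w.im,cv2.COLOR_BGR2HSV); m=cv2.inRange(h,np.array((0,150,40)),np.array((6,255,255)))|cv2.inRange(h,np.array((172,150,40)),np.array((180,255,255)))
    m[:,:u0-half]=0; m[:,u0+half:]=0
    rows=np.where((m>0).sum(1)>8)[0]; dark=[v for v in range(100,rows[0]) if np.ptp(w.im[v,u0-3:u0+4].mean(0))<25]
    a=np.where(m[rows[0]+15]>0)[0]
    return "sleeve",rows[0],"rim",rows[-1],"end",(dark[0] if dark else None),"cols",(int(a.min()),int(a.max()))
E
python3 - <<'E'
from h import *
w=Cam("wrist"); L=redlean(w); print(*L); p=[.433,.2247,.4494]
solve(w,L,vc=20,vt=15) if L[5] else 0
print("mouth h30",tl(rk(p,0,-.012,.08)),"h30px model",w.proj(rk(p,0,-.012,.08)),w.proj(rk(p,.005,-.012,.08)))
print([(v,w.im[v,322].tolist()) for v in range(150,240,4)])
E
```

```text
time: 15.8
ee_pos: [0.352, 0.2807, 0.1968]
eef_rot: [0.975, 0.222, -0.019, 0.01]
ft_force: [0.0, 0.4, -1.9]
width: 0.0282
sleeve 203 rim 363 end 174 cols (293, 350)
tool tilt -2.4 [0.3519 0.2806 0.1966]
top [ 0.19  0.01 -1.5 ] bot [ 4.39 -0.05  6.46] worldlean 25.4
top [-0.08  0.01 -1.  ] bot [ 4.34 -0.05  6.84] worldlean 27.0
top [-0.36  0.01 -0.5 ] bot [ 4.29 -0.05  7.21] worldlean 28.7
top [-0.64  0.01  0.  ] bot [ 4.24 -0.05  7.56] worldlean 30.5
top [-0.92  0.01  0.5 ] bot [ 4.19 -0.05  7.91] worldlean 32.2
mouth h30 [ 5.37  9.62 11.56] h30px model [[478.48041606 166.94660761]] [[479.3889222  158.71582154]]
[(150, [74, 105, 128]), (154, [75, 111, 138]), (158, [81, 114, 140]), (162, [81, 117, 145]), (166, [84, 125, 154]), (170, [83, 123, 154]), (174, [70, 76, 80]), (178, [73, 74, 73]), (182, [76, 77, 78]), (186, [94, 96, 99]), (190, [78, 82, 82]), (194, [76, 78, 80]), (198, [74, 76, 76]), (202, [59, 61, 140]), (206, [41, 44, 175]), (210, [41, 43, 173]), (214, [36, 43, 173]), (218, [40, 41, 172]), (222, [39, 43, 171]), (226, [43, 45, 174]), (230, [43, 46, 174]), (234, [36, 40, 171]), (238, [38, 43, 173])]
```

```bash
python3 -m jog '[[0.2,2,0,0,1],[0.3,2.5,0,0,1],[0.3,2.5,0,0,1],[0.2,1.7,0,0,1],[0.2,0.8,0.5,0,1],[0,0,1,0,1],[0,0,1,0,1],[0,0,1,0,1],[0,0,0,0,1],[0,0,0,0,1]]' 60
python3 - <<'E'
from h import *
w=Cam("wrist"); L=redlean(w); print(*L); p=[.433,.2247,.4494]
solve(w,L,vc=20,vt=15) if L[5] else 0
print("mouth h30",tl(rk(p,0,-.012,.08)),[(h,w.proj(rk(p,0,HY[h],.08)).round(0).tolist()) for h in HY])
# dark-edge check of holes along row: left/right extents at hole row
v=int(w.proj(rk(p,0,.034,.08))[0,1])-7
g=cv2.cvtColor(w.im,cv2.COLOR_BGR2GRAY)
print(v,[(u,int(g[v,u])) for u in range(190,380,5)])
E
```

```text
time: 16.85
ee_pos: [0.3992, 0.199, 0.154]
eef_rot: [0.974, 0.225, -0.023, 0.009]
ft_force: [0.9, -0.5, -2.0]
width: 0.0284
sleeve 203 rim 363 end 174 cols (293, 350)
tool tilt -2.8 [0.3992 0.1989 0.154 ]
top [ 0.2   0.01 -1.5 ] bot [ 4.38 -0.05  6.47] worldlean 24.8
top [-0.08  0.01 -1.  ] bot [ 4.33 -0.05  6.85] worldlean 26.5
top [-0.35  0.   -0.5 ] bot [ 4.28 -0.06  7.22] worldlean 28.1
top [-0.63  0.    0.  ] bot [ 4.23 -0.06  7.57] worldlean 29.9
top [-0.91  0.    0.5 ] bot [ 4.19 -0.06  7.92] worldlean 31.6
mouth h30 [4.53 0.31 7.19] [('h22', [[482.0, 190.0]]), ('h26', [[410.0, 190.0]]), ('h30', [[329.0, 189.0]]), ('h34', [[240.0, 189.0]]), ('h38', [[144.0, 189.0]])]
181 [(190, 222), (195, 222), (200, 160), (205, 106), (210, 107), (215, 117), (220, 120), (225, 101), (230, 108), (235, 109), (240, 114), (245, 115), (250, 116), (255, 119), (260, 123), (265, 146), (270, 166), (275, 204), (280, 208), (285, 218), (290, 201), (295, 115), (300, 88), (305, 63), (310, 70), (315, 71), (320, 73), (325, 73), (330, 74), (335, 68), (340, 98), (345, 128), (350, 117), (355, 106), (360, 110), (365, 133), (370, 125), (375, 140)]
```

```bash
python3 -m jog '[[0,0,-0.4,0,1],[0.3,0.22,0,0,1],[0.2,0,0,0,1],[0,0,0,0,1],[0.2,0,0.4,0,1],[0.25,0,0.5,0,1],[0,0,0,0,1],[0,0,0,0,1],[0,0,0,0,1],[0,0,0,0,1]]' 60
python3 - <<'E'
from h import *
w=Cam("wrist"); L=redlean(w); print(*L); p=[.433,.2247,.4494]
solve(w,L,zts=(-.5,0),vc=20,vt=15) if L[5] else 0
print("mouth h30",tl(rk(p,0,-.012,.08)),w.proj(rk(p,0,-.012,.08)))
E
```

```text
time: 17.9
ee_pos: [0.4063, 0.2008, 0.1519]
eef_rot: [0.974, 0.226, -0.027, 0.012]
ft_force: [-2.5, -0.8, 4.0]
width: 0.0284
sleeve 203 rim 366 end 171 cols (293, 351)
tool tilt -3.3 [0.4063 0.2008 0.1519]
top [-0.49  0.01 -0.5 ] bot [ 4.45 -0.05  7.03] worldlean 29.9
top [-0.77  0.01  0.  ] bot [ 4.41 -0.05  7.36] worldlean 31.8
mouth h30 [3.86 0.16 6.98] [[325.96355344 202.57169764]]
```

```bash
python3 -m jog '[[0.1,0,0,0,1],[0.25,0,-0.1,0,1],[0.25,0,-0.1,0,1],[0.25,0,-0.1,0,1],[0.25,0,-0.1,0,1],[0.25,0,-0.1,0,1],[0.2,0,-0.1,0,1],[0,0,0,0,1],[0,0,0,0,1],[0,0,0,0,1]]' 8
python3 - <<'E'
from h import *
w=Cam("wrist"); L=redlean(w); print(*L); p=[.433,.2247,.4494]
solve(w,L,zts=(-1,-.5,0),vc=20,vt=15) if L[5] else 0
print("mouth h30",tl(rk(p,0,-.012,.08)),w.proj(rk(p,0,-.012,.08)))
E
```

```text
time: 18.95
ee_pos: [0.4179, 0.2068, 0.1568]
eef_rot: [0.974, 0.225, -0.032, 0.013]
ft_force: [-2.4, -1.9, 4.5]
width: 0.0297
sleeve 219 rim 376 end 194 cols (295, 351)
tool tilt -3.9 [0.4178 0.2068 0.1568]
top [-0.6   0.01 -1.  ] bot [ 3.23 -0.05  7.15] worldlean 21.2
top [-0.9   0.01 -0.5 ] bot [ 3.15 -0.05  7.54] worldlean 22.8
top [-1.2   0.01  0.  ] bot [ 3.08 -0.05  7.92] worldlean 24.5
mouth h30 [2.66 0.18 7.52] [[326.24211667 223.04109655]]
```

```bash
python3 -m jog '[[0,0,0,0,1],[0,0,-0.3,0,1],[-0.3,0.08,0,0,1],[0,0,0,0,1],[0.15,0,0.3,0,1],[0.25,0,0.45,0,1],[0.25,0,0.45,0,1],[0.25,0,0.45,0,1],[0.15,0,0.3,0,1],[0,0,0,0,1]]' 60
python3 - <<'E'
from h import *
w=Cam("wrist"); L=redlean(w); print(*L); p=[.433,.2247,.4494]
print("mouth h30",tl(rk(p,0,-.012,.08)),w.proj(rk(p,0,-.012,.08)))
E
```

```text
time: 20.0
ee_pos: [0.422, 0.2079, 0.1358]
eef_rot: [0.974, 0.225, -0.035, 0.013]
ft_force: [-0.2, 0.6, -1.4]
width: 0.0287
sleeve 219 rim 377 end 211 cols (295, 351)
mouth h30 [2.13 0.12 5.46] [[325.2534827  242.18955863]]
```

```bash
python3 -m jog '[[0,0,0,0,0.62],[0,0,0,0,0.62],[0,0,0,0,0.62],[0,0,0,0,0.62],[0,0,-0.5,0,0.6],[-0.1,0,-1,0,0.58],[-0.1,0,-2,0,0.5],[0,0,-3,0,0],[0,0,-3,0,0],[0,0,-2,0,0]]' 20
python3 - <<'E'
from h import *
s,w=Cam('side'),Cam('wrist'); p=[.433,.2247,.4494]
L=redlean(w); print(*L)
for n,y,lo,hi in(("red",-.012,(172,150,40),(180,255,255)),("red",-.012,(0,150,40),(6,255,255)),("blue",-.054,*BLUE),("yel",-.092,(22,150,90),(32,255,255))):
    P=rk(p,-.019,y,.1208)
    print(n,"side",s.proj(P).round(1),s.blobs(lo,hi,60,(180,260,300,410)),"wrist",w.proj(P).round(1),w.blobs(lo,hi,60))
st=r.read_state();print(st["ee_pos"],st["joint_positions"].round(2))
E
```

```text
time: 21.05
ee_pos: [0.4272, 0.2124, 0.258]
eef_rot: [0.973, 0.226, -0.034, 0.013]
ft_force: [0.4, 0.7, -0.4]
width: 0.0597
sleeve 183 rim 256 end None cols (306, 342)
red side [[238.2 320.4]] [] wrist [[326.1 241.1]] []
red side [[238.2 320.4]] [([224, 316, 22, 24, 241], [233.7, 329.5])] wrist [[326.1 241.1]] [([304, 182, 42, 75, 2016], [324.1, 212.7]), ([381, 360, 36, 36, 636], [397.1, 376.0])]
blue side [[238.3 306.1]] [([226, 303, 19, 21, 124], [234.0, 313.2])] wrist [[385.  241.3]] [([362, 186, 39, 70, 1651], [379.0, 214.6])]
yel side [[238.5 293.8]] [([228, 294, 15, 17, 79], [234.2, 301.0])] wrist [[438.2 241.5]] [([411, 190, 14, 18, 67], [417.6, 198.6]), ([417, 190, 35, 62, 381], [433.3, 224.8])]
[0.42810991 0.21294669 0.25873408] [ 0.27  0.13 -0.88  1.72  0.1   1.41 -1.75]
```

Red looks home: its rim rows match blue's in the wrist view, 256 and 256. Now I'll locate green.

```bash
python3 - <<'E'
from h import *
t,s=Cam("top"),Cam("side")
G=((40,60,20),(85,255,255))
print(t.blobs(*G,8,(345,190,400,250)),s.blobs(*G,8,(320,180,360,215)))
P,e=tri(t,(370.4,213.9),s,(338.9,197.5)); print("green top",P,e,tl(P)); print("top plane .09",t.plane((370.4,213.9),.09),"side",s.plane((338.9,197.5),.09),"base top",t.plane((369.5,226.5),0))
for n,uv,z in(("cab front right top",(345,213),.165),("cab drawers corner",(344,238),0.0),("tape",(330+150/2.3,130+165/2.3),.03),("orange",(362,256),.09)): print(n,t.plane(uv,z))
E
```

```text
[([365, 211, 12, 18, 125], [369.6, 219.9])] [([334, 193, 13, 9, 49], [340.0, 197.2])]
green top [ 0.37082923 -0.33003076  0.08577034] 0.0008905594140938413 [-27.55  46.    19.54]
top plane .09 [ 0.36938007 -0.3294567   0.09      ] side [ 0.36857908 -0.32448961  0.09      ] base top [ 0.36518779 -0.33356172  0.        ]
cab front right top [ 0.34524249 -0.24211332  0.165     ]
cab drawers corner [ 0.33202002 -0.24485683  0.        ]
tape [ 0.43336147 -0.42590492  0.03      ]
orange [ 0.22975628 -0.28496934  0.09      ]
```

```bash
python3 -m jog '[[-1,3,-0.5,0,0],[-1.6,4.2,-0.5,0,0],[-1.6,4.2,0,0,0],[-1.6,4.2,0,0,0],[-1.6,4.2,0,0,0],[-1.6,4.2,0,0,0],[-3.3,3.6,0,0,0],[-3.3,3.6,0,0,0],[-3.3,3.6,0,0,0],[-2,2.5,0,0,0]]' 20
python3 -c "
from h import *
st=r.read_state();print(tl([.370,-.329,.09]),R.from_quat(st['eef_rot']).as_matrix().round(3).tolist(),st['joint_positions'].round(2))"
```

```text
time: 22.25
ee_pos: [0.4004, -0.2237, 0.277]
eef_rot: [0.972, 0.232, -0.041, 0.01]
ft_force: [0.2, 0.1, 0.3]
width: 0.0871
[-5.87  8.03 19.26] [[0.889, 0.451, -0.075], [0.45, -0.892, -0.037], [-0.084, -0.0, -0.996]] [ 0.8   0.01 -0.43  1.77  0.06  1.42 -0.75]
```

```bash
python3 -m jog '[[-2,2.7,0,0,0],[-2,2.7,0,0,0],[-1.8,2.5,0,0,0],[0,0,0,-0.15,0],[0,0,0,-0.15,0],[0,0,0,-0.15,0],[0,0,3,0,0],[0,0,3,0,0],[0,0,2,0,0],[0,0,0,0,0]]' 20
python3 - <<'E'
from h import *
t,s,w=Cam("top"),Cam("side"),Cam("wrist","pics/w9.png"); P=[.370,-.329,.09]
st=r.read_state();print(tl(P),R.from_quat(st['eef_rot']).as_matrix().round(3).tolist(),st["ee_pos"])
G=((40,60,20),(85,255,255)); print("pred",w.proj(P),w.proj([.37,-.329,0])); print(w.blobs(*G,40)); print(t.blobs(*G,8,(345,190,400,250)))
im=np.zeros((480,800,3),np.uint8);im[:,:640]=w.im; im[:160,640:]=crop(s,300,140,400,240,1.6); cv2.imwrite("pics/v9.png",im)
E
```

```text
time: 23.25
ee_pos: [0.3679, -0.3302, 0.19]
eef_rot: [0.894, 0.445, -0.046, -0.008]
ft_force: [-1.0, -0.5, -0.4]
width: 0.0871
[ 0.96  0.36 10.34] [[0.6, 0.795, -0.084], [0.796, -0.604, -0.031], [-0.075, -0.048, -0.996]] [ 0.37002112 -0.33133529  0.19390544]
pred [[329.77041653 240.72022332]] [[333.67336304 205.99621696]]
[([298, 194, 55, 75, 1750], [327.5, 224.5])]
[([364, 213, 13, 16, 109], [369.6, 221.2])]
```

View pics/v9.png

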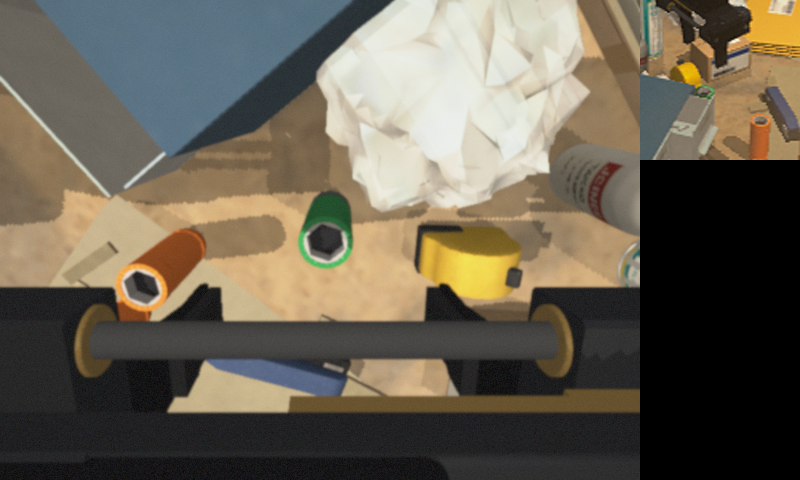

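Green's top is at (326,242), with the orange look-alike at (143,287) and the tape measure from (417,225). Before descending I'll check the body's clearance from the cabinet corner seen at (110,195) and (165,153).

```bash
python3 - <<'E'
from h import *
w=Cam("wrist")
for uv in((110,195),(165,153)):
  for z in(.165,.14): P=w.plane(uv,z); print(uv,z,P.round(3),tl(P)-[.95,.1,10.3])
for uv,z in(((143,287),.09),((555,170),.13),((430,228),.068)): P=w.plane(uv,z); print(uv,P.round(3),tl(P)-[.95,.1,10.3])
E
```

```text
(110, 195) 0.165 [ 0.326 -0.241  0.165] [ 3.83 -9.   -7.29]
(110, 195) 0.14 [ 0.311 -0.236  0.14 ] [  3.48 -10.37  -4.69]
(165, 153) 0.165 [ 0.357 -0.242  0.165] [ 5.56 -6.43 -7.54]
(165, 153) 0.14 [ 0.346 -0.238  0.14 ] [ 5.46 -7.41 -4.98]
(143, 287) [ 0.252 -0.283  0.09 ] [ -3.37 -11.98   0.92]
(555, 170) [ 0.486 -0.355  0.13 ] [ 4.67 10.84 -4.78]
(430, 228) [ 0.424 -0.367  0.068] [0.39 6.93 1.95]
```

```bash
python3 -m jog '[[0,0,0,-0.1,0.37],[0,0,0,-0.1,0.37],[0.9,0.3,0,0,0.37],[0,0,2,0,0.37],[0,0,2.2,0,0.37],[0,0,2.2,0,0.37],[0,0,2,0,0.37],[0,0,1.4,0,0.37],[0,0,0,0,0.37],[0,0,0,0,0.37]]' 20
python3 - <<'E'
from h import *
w=Cam("wrist"); print(tl([.370,-.329,.09]),R.from_quat(r.read_state()['eef_rot']).as_matrix().round(3).tolist())
m=w.blobs((40,60,20),(85,255,255),40); print(m)
for v in range(200,320,15):
    c=np.where(w.mask[v,200:450]>0)[0]+200
    if len(c): print(v,c.min(),c.max(),end="; ")
E
```

```text
time: 24.45
ee_pos: [0.379, -0.3276, 0.1028]
eef_rot: [0.848, 0.528, -0.04, -0.0]
ft_force: [-0.1, -0.8, 0.0]
width: 0.0549
[-0.43 -0.69  1.35] [[0.439, 0.896, -0.068], [0.896, -0.442, -0.042], [-0.067, -0.043, -0.997]]
[([256, 241, 83, 81, 3909], [305.9, 279.0]), ([284, 358, 32, 5, 105], [299.8, 360.0])]
245 293 324; 260 282 337; 275 276 338; 290 270 337; 305 264 337;
```

```bash
python3 -m jog '[[-0.2,-0.4,0,0,0.37],[-0.2,-0.35,0,0,0.37],[0,0,0.7,0,0.37],[0,0,0.4,0,0.37],[0,0,0,0,0.5],[0,0,0,0,0.7],[0,0,0,0,0.9],[0,0,0,0,0.9],[0,0,0,0,0.9],[0,0,0,0,0.9]]' 10
python3 - <<'E'
from h import *
w=Cam("wrist"); st=r.read_state(); print(tl([.370,-.329,.09]),R.from_quat(st['eef_rot']).as_matrix().round(3).tolist(),st["width"])
m=w.blobs((40,60,20),(85,255,255),40); print(m)
E
```

```text
time: 25.5
ee_pos: [0.3699, -0.3292, 0.0942]
eef_rot: [0.849, 0.528, -0.04, 0.001]
ft_force: [-0.4, 0.3, 0.3]
width: 0.0337
[0.05 0.01 0.42] [[0.44, 0.896, -0.065], [0.895, -0.443, -0.044], [-0.069, -0.039, -0.997]] 0.033419519809086314
[([279, 237, 89, 85, 4254], [323.1, 276.7]), ([302, 358, 42, 7, 201], [322.5, 360.9])]
```

```bash
python3 -m jog '[[-0.4,0,0.04,0,0.9],[-0.5,0,0.04,0,0.9],[-0.5,0,0.04,0,0.9],[-0.5,0,0.05,0,0.9],[-0.5,0,0.06,0,0.9],[-0.5,0,0.08,0,0.9],[-0.5,0,0.08,0,0.9],[-0.5,0,0.1,0,0.9],[0,0,0,0,0.9],[0,0,0,0,0.9]]' 8
cat >> h.py <<'E'
GREEN=((40,60,20),(85,255,255))
E
python3 - <<'E'
from h import *
w=Cam("wrist"); st=r.read_state(); print(tl([.370,-.329,.0]),R.from_quat(st['eef_rot']).as_matrix().round(3).tolist(),st["width"])
print(w.blobs(*GREEN,40)); L=lean(w,*GREEN); print(*L)
if L[5]: solve(w,L,zts=(0,.4,.8),vc=22,vt=17)
print([(v,w.im[v,322].tolist()) for v in range(110,240,6)])
E
```

```text
time: 26.55
ee_pos: [0.3506, -0.3676, 0.0912]
eef_rot: [0.849, 0.527, -0.039, 0.001]
ft_force: [-0.0, 0.3, -1.7]
width: 0.0337
[4.93 0.39 8.8 ] [[0.441, 0.895, -0.066], [0.895, -0.444, -0.043], [-0.068, -0.04, -0.997]] 0.03382544697059855
[([280, 199, 88, 123, 8433], [323.0, 263.8])]
sleeve 199 rim 478 end 173 cols {202: (307, 340), 240: (289, 357)}
tool tilt -3.9 [ 0.3505 -0.3676  0.0912]Traceback (most recent call last):
  File "<stdin>", line 4, in <module>
  File "h.py", line 52, in solve
    T=line((u[0],L[3]-vt),zt); B=line((u[1],L[5]+vc),brentq(lambda z:np.linalg.norm(line((u[1],L[5]+vc),z)-T)-9,2,13))
                                                     ~~~~~~^^^^^^^^^^^^^^^^^^^^^^^^^^^^^^^^^^^^^^^^^^^^^^^^^^^^^^^^^^
    r = _zeros._brentq(f, a, b, xtol, rtol, maxiter, args, full_output, disp)
ValueError: f(a) and f(b) must have different signs
```

Green leaned over on the bench, to about 27° by estimate, with its end at v=173 in the wrist view. I'll grip firmly, lift and turn to the rack's yaw.

```bash
python3 -m jog '[[0,0,0,0,1],[0,0,0,0,1],[0,0,-2,0,1],[0,0,-4,0,1],[0,0,-4.5,0,1],[0,0,-4.5,0.13,1],[0,0,-4.5,0.13,1],[0,0,-2,0.13,1],[0,0,0,0.13,1],[0,0,0,0.13,1]]' 60
python3 - <<'E'
from h import *
w=Cam("wrist"); st=r.read_state(); print(st["ee_pos"],R.from_quat(st['eef_rot']).as_matrix().round(3).tolist(),st["width"],st["ft_force"])
L=lean(w,*GREEN); print(*L)
print(tl(rk([.433,.2247,.4494],0,.034,.08)))
E
```

```text
time: 27.6
ee_pos: [0.3635, -0.3556, 0.3118]
eef_rot: [0.975, 0.219, -0.039, 0.012]
ft_force: [-0.3, 0.1, -4.0]
width: 0.0329
[ 0.3636048  -0.35565374  0.31183459] [[0.904, 0.421, -0.071], [0.419, -0.907, -0.04], [-0.081, 0.007, -0.997]] 0.03265724106039716 [ 0.2702279  -0.33370449 -3.32987438]
sleeve 201 rim 321 end 120 cols {204: (305, 341), 241: (290, 356)}
[ 32.4  -53.29  20.27]
```

```bash
python3 -m jog '[[2.5,-2.5,0,-0.015,1],[3.5,-4,0,0,1],[3.5,-4,0,0,1],[3.5,-4,0,0,1],[3.5,-4,0,0,1],[3.5,-4,0,0,1],[1.5,-4.6,0,0,1],[1,-4.6,0,0,1],[1,-4.6,0,0,1],[1,-4.6,0,0,1]]' 60
python3 - <<'E'
from h import *
w=Cam("wrist"); st=r.read_state(); print(st["ee_pos"],R.from_quat(st['eef_rot']).as_matrix().round(3).tolist(),st["width"])
print(*lean(w,*GREEN)); print(tl(rk([.433,.2247,.4494],0,.034,.08)))
E
```

```text
time: 28.65
ee_pos: [0.3961, 0.1123, 0.2851]
eef_rot: [0.972, 0.231, -0.043, 0.011]
ft_force: [1.4, -0.4, -3.2]
width: 0.0328
[0.39350512 0.12067137 0.28531416] [[0.886, 0.458, -0.078], [0.456, -0.889, -0.04], [-0.087, 0.0, -0.996]] 0.032435704978283776
sleeve 201 rim 321 end 176 cols {204: (305, 341), 241: (290, 357)}
[ 10.12 -10.84  19.72]
```

```bash
python3 -m jog '[[1.2,-2.5,0,0.025,1],[1.2,-2.8,0,0,1],[1.2,-2.8,0,0,1],[1.2,-2.5,0,0,1],[0.6,-0.4,1,0,1],[0,0,2,0,1],[0,0,2,0,1],[0,0,2,0,1],[0,0,0.5,0,1],[0,0,0,0,1]]' 60
python3 - <<'E'
from h import *
w=Cam("wrist"); st=r.read_state(); print(st["ee_pos"],R.from_quat(st['eef_rot']).as_matrix().round(3).tolist(),st["ft_force"])
L=lean(w,*GREEN); print(*L); P=rk([.433,.2247,.4494],0,.034,.08); print(tl(P),w.proj(P))
g=cv2.cvtColor(w.im,cv2.COLOR_BGR2GRAY)
v=int(w.proj(P)[0,1])-7
print(v,[(u,int(g[v,u])) for u in range(150,420,6)])
E
```

```text
time: 29.7
ee_pos: [0.3832, 0.2441, 0.1993]
eef_rot: [0.97, 0.238, -0.044, 0.013]
ft_force: [-0.3, 0.2, -2.9]
width: 0.0323
[0.38337613 0.24417295 0.19966694] [[0.883, 0.463, -0.079], [0.46, -0.887, -0.046], [-0.091, 0.005, -0.996]] [-0.01159332 -0.59434917 -5.6368727 ]
sleeve 201 rim 321 end 176 cols {204: (305, 341), 241: (290, 356)}
[ 4.68  0.57 11.59] [[332.19952067 177.72390952]]
170 [(150, 197), (156, 198), (162, 200), (168, 199), (174, 201), (180, 193), (186, 200), (192, 201), (198, 197), (204, 212), (210, 212), (216, 134), (222, 94), (228, 103), (234, 106), (240, 111), (246, 114), (252, 115), (258, 119), (264, 121), (270, 142), (276, 158), (282, 179), (288, 210), (294, 208), (300, 129), (306, 103), (312, 112), (318, 125), (324, 134), (330, 137), (336, 124), (342, 148), (348, 169), (354, 169), (360, 111), (366, 154), (372, 152), (378, 121), (384, 74), (390, 80), (396, 84), (402, 87), (408, 91), (414, 93)]
```

```bash
python3 -m jog '[[0,0.4,0,0.03,1],[0.2,0,0.8,0,1],[0.2,0,0.8,0,1],[0.2,0,0.8,0,1],[0.05,0,0.5,0,1],[0,0,0,0,1],[0,0,0,0,1],[0,0,0,0,1],[0,0,0,0,1],[0,0,0,0,1]]' 60
python3 - <<'E'
from h import *
w=Cam("wrist"); st=r.read_state(); print(st["ee_pos"],R.from_quat(st['eef_rot']).as_matrix().round(3).tolist(),st["ft_force"])
L=lean(w,*GREEN); print(*L); P=rk([.433,.2247,.4494],0,.034,.08); print(tl(P),w.proj(P))
g=cv2.cvtColor(w.im,cv2.COLOR_BGR2GRAY)
v=int(w.proj(P)[0,1])-7
print(v,[(u,int(g[v,u])) for u in range(280,380,4)]); u=int(w.proj(P)[0,0])-4; print(u,[(v,int(g[v,u])) for v in range(130,260,4)],[(v,w.im[v,322].tolist()) for v in range(140,205,5)])
c=cv2.resize(w.im[100:400,180:460],None,fx=2,fy=2); cv2.imwrite("pics/v10.png",c)
E
```

```text
time: 30.75
ee_pos: [0.391, 0.2424, 0.17]
eef_rot: [0.974, 0.222, -0.042, 0.014]
ft_force: [-0.3, 0.1, -3.5]
width: 0.0328
[0.39097597 0.24240087 0.1700389 ] [[0.898, 0.434, -0.075], [0.432, -0.901, -0.045], [-0.087, 0.008, -0.996]] [ 0.36241436 -0.13417897 -4.27986069]
sleeve 201 rim 321 end 175 cols {204: (305, 341), 241: (290, 356)}
[ 3.79 -0.05  8.71] [[321.9878897 198.9359669]]
191 [(280, 214), (284, 172), (288, 107), (292, 106), (296, 96), (300, 71), (304, 77), (308, 76), (312, 73), (316, 74), (320, 70), (324, 71), (328, 75), (332, 73), (336, 72), (340, 76), (344, 71), (348, 65), (352, 106), (356, 119), (360, 123), (364, 126), (368, 151), (372, 123), (376, 67)]
317 [(130, 154), (134, 161), (138, 166), (142, 167), (146, 163), (150, 164), (154, 150), (158, 149), (162, 157), (166, 121), (170, 111), (174, 99), (178, 64), (182, 69), (186, 76), (190, 74), (194, 71), (198, 73), (202, 88), (206, 89), (210, 87), (214, 90), (218, 89), (222, 91), (226, 90), (230, 88), (234, 90), (238, 90), (242, 88), (246, 90), (250, 91), (254, 89), (258, 89)] [(140, [108, 161, 201]), (145, [106, 157, 198]), (150, [105, 156, 197]), (155, [100, 146, 181]), (160, [100, 146, 185]), (165, [86, 125, 154]), (170, [76, 109, 136]), (175, [68, 81, 93]), (180, [64, 67, 67]), (185, [75, 79, 78]), (190, [70, 71, 72]), (195, [73, 75, 74]), (200, [68, 84, 65])]
```

View pics/v10.png

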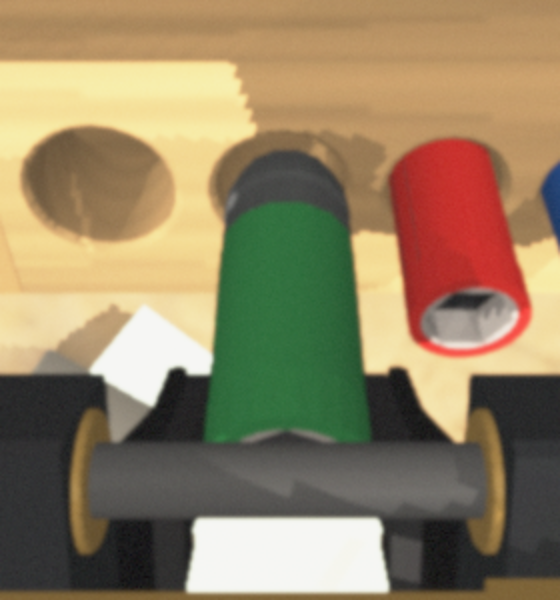

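Wrist crop, in full-frame pixels: hole_34 is centred at about (320,192) with its back edge at v=165. Green's end edge is at v=175, centred at u≈324. I'll shift −2 mm in y and insert along the axis.

```bash
python3 -m jog '[[0.05,-0.2,0,0,1],[0,0,0,0,1],[0.23,0,0.4,0,1],[0.23,0,0.4,0,1],[0.23,0,0.4,0,1],[0,0,0,0,1],[0,0,0,0,1],[0,0,0,0,1],[0,0,0,0,1],[0,0,0,0,1]]' 60
python3 - <<'E'
from h import *
w=Cam("wrist"); st=r.read_state(); print(st["ee_pos"],R.from_quat(st['eef_rot']).as_matrix().round(3).tolist(),st["ft_force"])
L=lean(w,*GREEN); print(*L); P=rk([.433,.2247,.4494],0,.034,.08); print(tl(P),w.proj(P)); print([(v,w.im[v,322].tolist()) for v in range(165,215,4)])
E
```

```text
time: 31.8
ee_pos: [0.3957, 0.2467, 0.1558]
eef_rot: [0.974, 0.222, -0.043, 0.014]
ft_force: [-0.6, -0.1, -3.8]
width: 0.0321
[0.3957192  0.24678062 0.1558239 ] [[0.898, 0.434, -0.077], [0.431, -0.901, -0.046], [-0.089, 0.008, -0.996]] [-0.61492157 -0.0611221  -4.07383186]
sleeve 201 rim 321 end 183 cols {204: (307, 340), 241: (290, 356)}
[3.07 0.14 7.34] [[325.64828771 216.2849986 ]]
[(165, [107, 158, 201]), (169, [102, 152, 191]), (173, [97, 141, 176]), (177, [85, 123, 152]), (181, [80, 114, 140]), (185, [73, 76, 75]), (189, [76, 74, 75]), (193, [72, 73, 73]), (197, [73, 74, 73]), (201, [73, 96, 67]), (205, [62, 114, 49]), (209, [63, 115, 48]), (213, [63, 114, 49])]
```

```bash
python3 -m jog '[[0.23,0,0.4,0,1],[0.23,0,0.4,0,1],[0.23,0,0.4,0,1],[0.12,0,0.2,0,1],[0,0,0,0,1],[0,0,0,0,1],[0,0,0,0,1],[0,0,0,0,1],[0,0,0,0,1],[0,0,0,0,1]]' 60
python3 - <<'E'
from h import *
w=Cam("wrist"); st=r.read_state(); print(st["ee_pos"],st["ft_force"],st["width"])
L=lean(w,*GREEN); print(*L); P=rk([.433,.2247,.4494],0,.034,.08); print(tl(P),w.proj(P)); print([(v,w.im[v,322].tolist()) for v in range(180,235,4)])
E
```

```text
time: 32.85
ee_pos: [0.4023, 0.2497, 0.1397]
eef_rot: [0.974, 0.222, -0.043, 0.014]
ft_force: [-1.0, -0.6, -4.5]
width: 0.0322
[0.40231998 0.24973059 0.13970427] [-1.45121894 -0.72143706 -4.70857901] 0.032404082352674744
sleeve 205 rim 321 end None cols {208: (305, 342), 244: (289, 357)}
[2.2  0.14 5.8 ] [[325.63968932 238.98570744]]
[(180, [112, 166, 208]), (184, [99, 144, 180]), (188, [88, 128, 160]), (192, [82, 120, 150]), (196, [83, 117, 148]), (200, [89, 125, 155]), (204, [74, 116, 112]), (208, [69, 118, 55]), (212, [66, 117, 53]), (216, [65, 115, 49]), (220, [64, 115, 51]), (224, [65, 115, 50]), (228, [60, 114, 46]), (232, [66, 117, 54])]
```

Green's tapered end is now fully inside the hole with no extra force. Release and rise.

```bash
python3 -m jog '[[0.12,0,0.2,0,1],[0,0,0,0,0.57],[0,0,0,0,0.57],[0,0,0,0,0.57],[0,0,0,0,0.57],[0.05,0,-0.5,0,0.55],[0.05,0,-1,0,0.53],[0,0,-2.5,0,0.5],[0,0,-3,0,0.4],[0,0,-3,0,0.4]]' 20
python3 - <<'E'
from h import *
s,w=Cam('side'),Cam('wrist'); p=[.433,.2247,.4494]
for n,y,lo,hi in(("green",.034,*GREEN),("red",-.012,(0,150,40),(6,255,255)),("blue",-.054,*BLUE),("yel",-.092,(22,150,90),(32,255,255))):
    P=rk(p,-.019,y,.1208)
    print(n,"side",s.proj(P).round(1),s.blobs(lo,hi,60,(180,260,300,400)),"wrist",w.proj(P).round(1),w.blobs(lo,hi,60))
print(r.read_state()["ee_pos"])
E
```

```text
time: 33.9
ee_pos: [0.4121, 0.2557, 0.2416]
eef_rot: [0.974, 0.222, -0.043, 0.013]
ft_force: [-0.2, -0.3, -0.8]
width: 0.0499
green side [[238.  336.9]] [([223, 331, 23, 27, 298], [233.1, 346.1]), ([180, 379, 46, 21, 497], [195.6, 392.1])] wrist [[327.2 253.6]] [([0, 0, 193, 317, 30434], [61.1, 149.8]), ([301, 189, 50, 81, 2608], [325.0, 222.4])]
red side [[238.2 320.4]] [([224, 316, 22, 23, 177], [233.7, 327.4])] wrist [[394.6 253.4]] [([366, 191, 48, 78, 2283], [387.5, 223.2])]
blue side [[238.3 306.1]] [] wrist [[456.  253.3]] [([423, 194, 49, 73, 1925], [444.5, 224.8])]
yel side [[238.5 293.8]] [] wrist [[511.4 253.2]] [([475, 201, 51, 63, 596], [499.4, 233.1])]
[0.41375701 0.25716459 0.24417678]
```

```bash
python3 - <<'E'
from h import *
w,s=Cam('wrist'),Cam('side'); p=[.433,.2247,.4494]; a=np.radians(25); th=np.linspace(0,6.28,90)
obs=dict(green=(.034,.017,GREEN),red=(-.012,.015,((0,150,40),(6,255,255))),blue=(-.054,.013,BLUE),yel=(-.092,.011,((22,120,70),(34,255,255))))
for n,(y,rad,(lo,hi)) in obs.items():
    for c,nm,box in((w,"wrist",(250,150,560,300)),(s,"side",(200,260,260,362))):
        bl=c.blobs(lo,hi,60,box)
        if not bl: continue
        b=max(bl,key=lambda q:q[0][4])[0]
        out=[]
        for out_mm in(0,.005):
            k=.045+out_mm
            Q=np.array([rk(p,-k*np.sin(a)+rad*np.cos(t)*np.cos(a),y+rad*np.sin(t),.08+k*np.cos(a)+rad*np.cos(t)*np.sin(a)) for t in th])
            q=c.proj(Q); out.append((q.min(0).round(1).tolist(),q.max(0).round(1).tolist()))
        print(n,nm,"obs x",b[0],b[0]+b[2],"y",b[1],b[1]+b[3],"rim home min/max",out[0],"5mm out",out[1])
E
```

```text
green wrist obs x 301 351 y 189 271 rim home min/max ([301.9, 236.4], [352.2, 271.4]) 5mm out ([301.7, 241.8], [352.6, 276.7])
green side obs x 223 246 y 331 358 rim home min/max ([230.3, 330.5], [245.6, 343.4]) 5mm out ([231.0, 329.1], [246.4, 341.9])
red wrist obs x 366 415 y 191 270 rim home min/max ([372.8, 238.5], [417.4, 269.3]) 5mm out ([373.4, 243.8], [418.6, 274.6])
red side obs x 224 246 y 316 339 rim home min/max ([231.6, 315.1], [244.7, 325.9]) 5mm out ([232.3, 313.6], [245.5, 324.4])
blue wrist obs x 424 473 y 194 268 rim home min/max ([437.3, 240.5], [476.6, 267.2]) 5mm out ([438.8, 245.9], [478.7, 272.6])
blue side obs x 226 245 y 303 324 rim home min/max ([232.8, 301.7], [243.9, 310.7]) 5mm out ([233.5, 300.3], [244.6, 309.2])
yel wrist obs x 490 528 y 207 266 rim home min/max ([495.8, 242.5], [529.9, 265.1]) 5mm out ([498.1, 247.9], [532.6, 270.5])
```

All four rims match the fully-home projection to within 1–2 px, and the gripper is clear.

```bash
python3 -c "
from bench import r
print(r.read_state()['ft_force'],r.close_job())"
```

```text
the job is handed in; nothing more can be done
[ 0.27739004 -0.88299376 -0.61458149] None
```

All three loose sockets are in their proper holes, hexagon up and let go, and the job was handed in at about 34 s of the 70 s.

- **Blue and red:** I moved blue from the 34 hole to the 26 hole and red from the 38 hole to the 30 hole. Both caught on the hole rim on the first try, at about 6 N, and leaned too far in the grip. I stood each back to about the hole's angle against the rim, and then it went in freely.
- **Green:** I gripped it lightly and leaned it on the bench. Then I carried it over the cabinet and put it into the 34 hole without resistance.

**Last checks:**
- **Fully home:** the rims of green, red and blue match their fully-home positions to within about 1–2 px in both the wrist and side cameras. A socket standing 5 mm proud would show about 5 px off in the wrist view. Yellow matches too, but only in the wrist view.
- **Gripper:** it was clear of everything, with less than 1 N at the wrist.
- **Not re-checked:** I did not take a final picture of the bystanders. I saw no contact with any of them in the force readings.
- **Disagreements:** the wrist and fixed cameras placed the holes about 4 mm apart, so I judged the insertions from the wrist view. The tool also drifted to about 5° off vertical during the job, and I allowed for that in the moves.

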